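# Pack and close the pharmacy cold carrier

## Task

Pack the medicine cold carrier for delivery: stand the small bottle and the large bottle, one after the other, fully home in the pockets that fit them. Then take the carrier's washed lid off the draining rack, lay it gently in the mouth of the carrier and press it down until both ends are home and it sits level and flush with the rim. Do not tip the bottles over, and leave the mortar and the ointment jar where they are.

Things in the scene. Friction and masses are not known exactly. Their poses are not given: they have to be found in the camera images.
- carrier: white insulated open-topped medicine box, 180 (x) x 240 (y) mm, 138 mm high, fixed; origin at the centre of its underside, z up. Mouth 138 x 198 mm. Inside, 85 mm above the counter, is the top of a grey block with two round pockets, bevelled, 62 mm deep. In each inner corner a ledge 14 x 18 mm, 122 mm above the counter, carries the closed lid
- mouth (a point): centre of the carrier's mouth, level with the top of the rim (138 mm above the counter); axes as the carrier's
- small_pocket (a point): centre of the floor of the small pocket, 49 mm in diameter, 50 mm to +y of the carrier's middle, 115 mm below the rim; axes as the carrier's
- large_pocket (a point): centre of the floor of the large pocket, 65 mm in diameter, 45 mm to -y of the carrier's middle, 115 mm below the rim; axes as the carrier's
- seal_left_top (a point): centre of the top of a black rubber seal strip, 100 x 13 mm, lying across the +y end of the mouth, 89 mm from its middle. It starts 8 mm above the corner ledges, so a lid just laid in rests on the two strips, 8 mm proud of the rim. Each strip sinks when pressed with about 8 N or more and stays down where it is left
- seal_right_top (a point): the same for the strip at the -y end of the mouth
- small_bottle: white plastic medicine bottle standing on the counter, 44 mm in diameter and 92 mm high, 0.09 kg, with a screw cap 34 mm in diameter and 22 mm high at the top and a 14 mm sloping shoulder below the cap; origin at the centre of its foot, z up
- large_bottle: thicker white plastic medicine bottle standing on the counter, 60 mm in diameter and 90 mm high, 0.16 kg, with a screw cap 44 mm in diameter and 22 mm high at the top and a 14 mm sloping shoulder below the cap; origin at the centre of its foot, z up
- rack: steel wire draining rack on a grey drip tray 190 x 230 mm, fixed; origin at the centre of the tray's underside, z up. Its wires slope at 35 degrees, low on its -x side, and hold the lid by short hooks along the lid's lower edge that rise 18 mm square to the wires
- lid: the carrier's lid, a loose white plate 130 (x) x 190 (y) x 16 mm, about 0.2 kg, fits either way round; origin at the centre of its underside, z out of its upper face. It leans on the rack facing the robot, z 35 degrees from vertical, y level. On its face stands a grey bridge handle: a bar 14 mm wide (x), 96 mm long (y), 14 mm thick, on two feet, top 48 mm above the origin
- lid_grip (a point): centre of the bar of the lid's handle, 41 mm above the lid's origin along its z (25 mm above its face); axes as the lid's
- lid_end_left (a point): point on the upper face of the lid, 75 mm to its +y side, in the middle of a grey press pad; 16 mm above the lid's underside; axes as the lid's
- lid_end_right (a point): point on the upper face of the lid, 75 mm to its -y side, in the middle of the other grey press pad; axes as the lid's
- mortar: bystander: thick glass mortar bowl, 120 mm wide and 85 mm high, standing beyond the bottles; origin at the centre of its foot
- ointment_jar: bystander: squat white ointment jar, 72 mm in diameter and 55 mm high, standing beyond the rack; origin at the centre of its foot
Not all that is in view belongs to the job. What is shaped like the small_bottle but pink is not meant. Leave any blue look-alike of the lid alone.

How it is judged:
By the outcome, as a careful person would: the job done as asked, in the order asked, and still so for the second after the job is handed in, with the robot touching nothing.
It also fails if it takes over 72 s, if anything falls off the work surface, if the arm or the gripper's body presses on something with over 40 N, if the wrist force passes 120 N, or if a joint passes its speed limit or range.

## Robot

A 7-joint arm with a two-finger parallel gripper is mounted at the origin on the work surface. World frame = base frame: x ahead of the robot, y to its left, z up, the work surface at z = 0. Lengths are in m, angles in rad, forces in N, time in s.
With the tool pointing down it reaches from about 0.425 to 0.925 m from the base axis. Payload 6.8 kg.
Tool frame: the origin (TCP) lies midway between the tips of the shut fingers; the grasp point (between the pads) lies 19 mm behind it; z points along the fingers, y is the direction in which the jaws open and shut (so a half turn about z gives the same grasp; the last joint's range is limited). The gripper opens to 85 mm and grips with 20 to 120 N. Pads are 22 mm wide; open, the fingers measure 114 mm over their backs; the gripper's body (76 mm by 85 mm) begins 54 mm behind the grasp point. The pads swing forward as they close: fully open they stand 13 mm farther back than shut.
Start: joints at [-0.108, 0.477, 0.022, 1.555, -0.011, 1.109, -0.083], TCP at [0.675, 0, 0.196] pointing down, gripper open.
Joint ranges: [-2.96, 2.96], [-0.34, 2.1], [-1.41, 1.46], [0.24, 2.44], [-1.37, 4.51], [0.17, 1.92], [-2.96, 2.96]. Speed limits (rad/s): [2.39, 2.39, 3.14, 3.14, 3.14, 3.14, 3.14].

## Interface

Orientations are given as a unit quaternion [w, x, y, z].
In Python, from station import bot, vision gives the robot as it stands.
- The arm moves only by the tool move_arm, never from a script. Its argument "increments" is text: rows parted by semicolons, each of 7 numbers parted by spaces: the opening, from 0 (shut) to 1 (fully open), then the shift along the world's x, y, z in mm, then the turn, a rotation vector about the world's x, y, z in rad. In form: grip x y z rx ry rz; .... A call has exactly 8 rows; each row shifts and turns the commanded pose from where the row before left it; what a row does not reach is not made up. A row lasts 1/8 s, in which the tool goes at most 62.5 mm and 10.7 degrees, less where a joint would pass 70% of its speed; a pose out of reach is approached as far as the arm can. A call with a gripper value outside its range is refused whole. The fingers move at their own pace and stop on an object; "newtons" is the grip in N (left out, the last holds). Time passes only in rows, so rows that do not move let the fingers close, or fill a call up. It gives the time, the measured TCP pose, the force and the opening at its end, in the units of the state.
- bot.get_obs(): the state, without advancing time (a new reading comes with each control period).
- vision.read_camera(name): name is "scene" or "side" or "wrist"; returns (picture, depth): 400x640x3 uint8, red, green, blue; 400x640 float32, m along the optical axis (not along the pixel's ray), 0 where there is no reading.
- vision.calibration(name): a dict with "fx", "fy", "cx", "cy" (pixels), "R" (3x3) and "t" (3): a world point X has camera coordinates R X + t; the wrist camera has in their place "hand_eye" (4x4, takes a point from camera to tool coordinates, whose origin is the TCP and whose axes are the flange's). Camera axes: x right, y down, z forward; pixel columns grow to the right and rows downward; lengths in m; the calibration is good to about 2 mm. A picture is of the moment at which its call begins: read the wrist's pose just before it. calibration takes no time and is no camera call.
- bot.hand_in(): hands the job in, once; it reports no verdict.
The state is a dict: "t": time; "q": joint angles; "joint_vel": joint speeds; "joint_torque": joint torques, N m; "eef_pos": TCP position; "tool_rot": TCP orientation; "contact_force": force on the tool from outside, world axes, zero at the start; "torque": the same for the moment, N m; "gripper_width": opening from 0.0 (shut) to 1.0 (fully open).
Only numpy, scipy, OpenCV 4.12 (cv2) and the standard library are available. Lean on these libraries where they do the work, as an engineer would, in place of code of your own. Each camera call takes 0.05 s, during which the arm holds its last target.

## Working session

There is one attempt and no reset: what is moved stays moved. The work goes in short steps, Python scripts to look and compute and a tool call to move; the robot and the scene stay as the last step left them, time stands still between calls to the robot, and variables do not carry over. Pictures are saved under pics/ and viewed, and the job is handed in when it is done.

Besides the shell and the picture viewer there is one more tool, called after ">>>" as a command line: name --argument value ..., lists and objects as JSON in quotes. move_arm: Moves the arm, as the interface text tells. Its arguments: {"type":"object","properties":{"increments":{"type":"string"},"newtons":{"type":"number"}},"required":["increments"]}

```bash
ls; mkdir -p pics
python3 - <<'E'
from station import bot, vision
import cv2,numpy as np
print(bot.get_obs())
for n in ["scene","side"]:
    p,d=vision.read_camera(n); c=vision.calibration(n)
    cv2.imwrite(f"pics/{n}0.png",cv2.cvtColor(p,cv2.COLOR_RGB2BGR)); np.savez(f"{n}0.npz",p=p,d=d,**c)
    print(n,c)
print(vision.calibration("wrist"))
E
```

```text
pics
{'t': 0.0, 'q': array([-0.10810606,  0.47780404,  0.0223521 ,  1.55646366, -0.01148458,
        1.10929953, -0.0830661 ]), 'joint_vel': array([ 1.26385207e-03, -2.16308585e-05, -8.81290357e-04,  1.96906042e-03,
       -5.73142893e-04,  1.26568806e-03,  3.18406421e-04]), 'joint_torque': array([-5.45967814e-04, -5.96443820e+01,  1.60769675e+00, -2.81194621e+01,
        1.24063640e-02,  9.39900521e-03,  2.20753498e-05]), 'eef_pos': array([ 6.74335707e-01, -2.93569333e-05,  1.94718235e-01]), 'tool_rot': array([-5.94820108e-04,  7.07086211e-01,  7.07126748e-01, -7.05892591e-04]), 'contact_force': array([0.26471117, 0.03953348, 0.19003414]), 'torque': array([-0.0012126 ,  0.03800124,  0.00900725]), 'gripper_width': 1.0013901140327721}
scene {'fx': 396.93348584806654, 'fy': 396.93348584806654, 'cx': 318.0621219070541, 'cy': 200.66140582274474, 'R': array([[-0.03026618,  0.99953986,  0.00200654],
       [ 0.71998442,  0.02319359, -0.69360254],
       [-0.69332993, -0.01954803, -0.72035511]]), 't': array([ 0.15962046, -0.31944819,  1.87255388])}
side {'fx': 495.2044466240479, 'fy': 495.2044466240479, 'cx': 316.1970563348804, 'cy': 203.77295425829328, 'R': array([[-0.93691659, -0.34954716, -0.00202091],
       [-0.17495071,  0.47392259, -0.86301195],
       [ 0.30262113, -0.80821665, -0.50517947]]), 't': array([0.48806775, 0.25885914, 1.47684676])}
{'fx': 281.82161148300037, 'fy': 281.82161148300037, 'cx': 321.2922055464423, 'cy': 195.79233191012455, 'hand_eye': array([[-8.48159344e-04, -9.57362200e-01, -2.88889076e-01,
         7.40204796e-02],
       [ 9.99999640e-01, -8.15285031e-04, -2.34124351e-04,
         4.04518580e-04],
       [-1.13851357e-05, -2.88889171e-01,  9.57362547e-01,
        -1.78783260e-01],
       [ 0.00000000e+00,  0.00000000e+00,  0.00000000e+00,
         1.00000000e+00]])}
```

View pics/scene0.png

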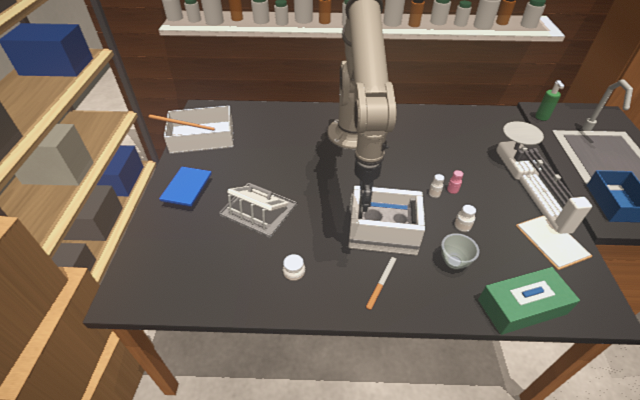

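View pics/side0.png

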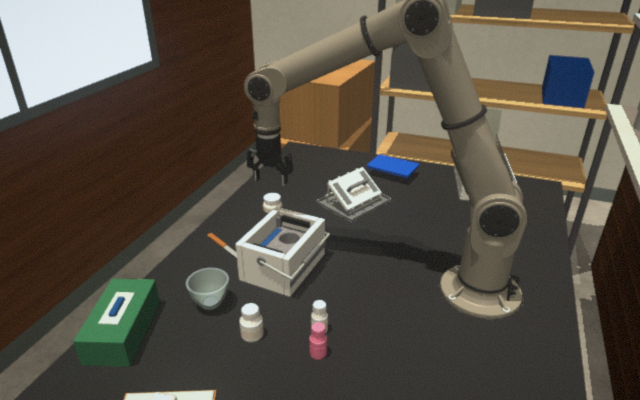

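The scene camera shows the carrier at about (387,218), the bottles at (437,186) and (465,218), with the pink one at (455,182). The rack with the lid is at (258,203) and the mortar at (459,252). Next I'll zoom in and measure from depth.

```bash
cat > h.py <<'E'
import numpy as np,cv2
def load(n):
    z=np.load(n+".npz"); return z
def cloud(z):
    d=z['d'];v,u=np.mgrid[:400,:640]
    X=np.stack([(u-z['cx'])/z['fx']*d,(v-z['cy'])/z['fy']*d,d],-1)
    W=(X-z['t'])@z['R']; W[d==0]=np.nan
    return W
E
python3 - <<'E'
from h import *
for n in ["scene","side"]:
    z=load(n+"0");W=cloud(z);np.save(n+"W.npy",W)
    b=cv2.cvtColor(z['p'],cv2.COLOR_RGB2BGR)
    c={'scene':(210,150,290,120),'side':(220,160,180,210)}[n]
    x,y,w,h=c
    im=cv2.resize(b[y:y+h,x:x+w],None,fx=2.7,fy=2.7,interpolation=cv2.INTER_CUBIC); cv2.imwrite(f"pics/{n}0z.png",im)
    # table
    m=np.abs(W[...,2])<.02; print(n,np.nanmedian(W[...,2][m]))
    # height blobs
    hh=W[...,2]
    m=(hh>.02)&(hh<.3)&(W[...,0]>.3)&(W[...,0]<1.1)&(abs(W[...,1])<.6)
    k,l,s,cc=cv2.connectedComponentsWithStats(m.astype(np.uint8))
    for i in range(1,k):
        if s[i,4]>60:
            P=W[l==i]; print(s[i],P.min(0).round(3),P.max(0).round(3),np.median(z['p'][l==i],axis=0))
E
```

```text
scene 0.001020615442072621
[449 170  14  21 203] [0.349 0.374 0.02 ] [0.397 0.417 0.097] [178. 108. 120.]
[430 174  14  21 201] [0.378 0.296 0.021] [0.42  0.338 0.098] [182. 170. 159.]
[ 228  183   61   45 1048] [ 0.379 -0.482  0.02 ] [ 0.61  -0.258  0.115] [198.5 192.  179. ]
[ 349  186   76   66 4116] [ 0.486 -0.031  0.02 ] [0.751 0.224 0.299] [180. 170. 157.]
[456 205  20  24 341] [0.536 0.364 0.02 ] [0.59  0.423 0.097] [193. 187. 178.]
[442 233  37  36 949] [0.664 0.268 0.02 ] [0.787 0.387 0.093] [156. 158. 146.]
[283 255  22  23 391] [ 0.751 -0.253  0.02 ] [ 0.819 -0.182  0.061] [237. 239. 245.]
[ 481  267   88   65 3622] [0.793 0.374 0.02 ] [0.986 0.6   0.099] [110. 164. 122.]
side -0.0003752073500252457
[247 162  13  19 123] [ 0.711 -0.012  0.244] [0.749 0.018 0.299] [38. 38. 35.]
[279 167  15  19 124] [ 0.6   -0.015  0.244] [0.639 0.015 0.3  ] [37.  36.5 35. ]
[ 325  167   57   44 1402] [ 0.41  -0.475  0.02 ] [ 0.605 -0.258  0.113] [194. 202. 189.]
[ 236  193   94   99 5553] [ 0.482 -0.25   0.02 ] [0.812 0.234 0.143] [146. 141. 131.]
[ 186  267   43   41 1315] [0.666 0.266 0.02 ] [0.788 0.388 0.09 ] [125. 134. 121.]
[  81  278   78   83 3536] [0.79  0.373 0.02 ] [0.982 0.6   0.098] [ 71. 132.  88.]
[310 300  18  54 807] [0.346 0.298 0.021] [0.415 0.419 0.097] [162. 123. 124.]
[240 303  24  34 623] [0.526 0.369 0.02 ] [0.585 0.426 0.094] [167. 163. 149.]
```

```bash
ls pics
```

```text
scene0.png
scene0z.png
side0.png
side0z.png
```

View pics/scene0z.png

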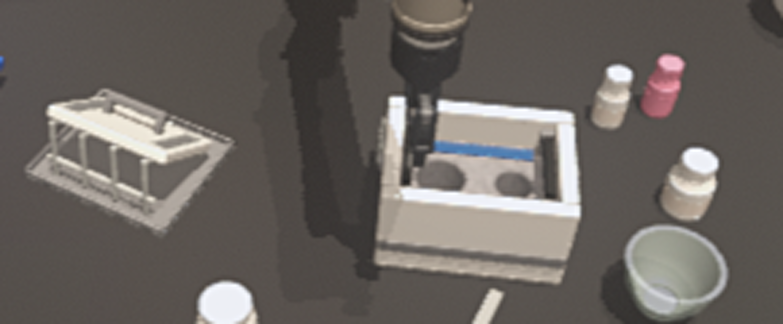

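View pics/side0z.png

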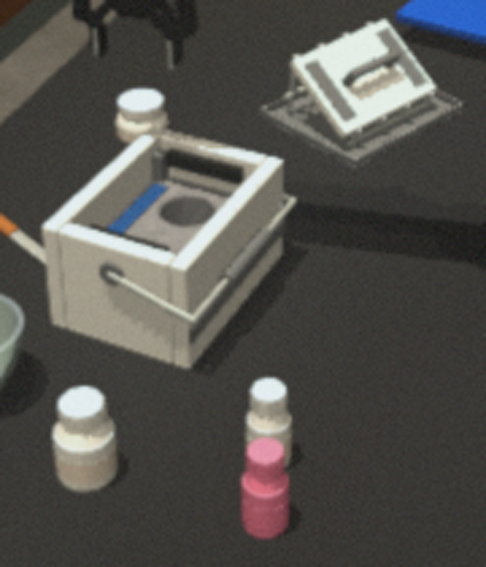

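```bash
cat >> h.py <<'E'
from scipy.spatial.transform import Rotation as Ro
def snap(tag,save=True):
    from station import bot,vision
    o=bot.get_obs(); p,d=vision.read_camera("wrist"); c=vision.calibration("wrist")
    q=o['tool_rot']; Rt=Ro.from_quat([q[1],q[2],q[3],q[0]]).as_matrix()
    H=c['hand_eye']; Rwc=Rt@H[:3,:3]; twc=Rt@H[:3,3]+o['eef_pos']
    z=dict(p=p,d=d,fx=c['fx'],fy=c['fy'],cx=c['cx'],cy=c['cy'],R=Rwc.T,t=-Rwc.T@twc)
    np.savez(tag+".npz",**z); cv2.imwrite(f"pics/{tag}.png",cv2.cvtColor(p,cv2.COLOR_RGB2BGR))
    print(o['t'],o['eef_pos'].round(4),q.round(4)); return z
def fetch(n,tag):
    from station import vision
    p,d=vision.read_camera(n); c=vision.calibration(n)
    cv2.imwrite(f"pics/{tag}.png",cv2.cvtColor(p,cv2.COLOR_RGB2BGR)); z=dict(p=p,d=d,**c); np.savez(f"{tag}.npz",**z); return z
def proj(z,X):
    C=np.asarray(X)@z['R'].T+z['t']; return np.stack([z['fx']*C[...,0]/C[...,2]+z['cx'],z['fy']*C[...,1]/C[...,2]+z['cy']],-1)
from scipy.optimize import least_squares
def fitcarrier(P,x0):
    # P: rim-top points; z rect ring SDF
    def sd(q,a,b):
        dx=abs(q[:,0])-a;dy=abs(q[:,1])-b
        return np.hypot(np.maximum(dx,0),np.maximum(dy,0))+np.minimum(np.maximum(dx,dy),0)
    def f(s):
        c,n=np.cos(s[2]),np.sin(s[2]); q=(P-s[:2])@np.array([[c,-n],[n,c]])
        return np.maximum(sd(q,.09,.12),-sd(q,.069,.099)).clip(0)*1000
    r=least_squares(f,x0,loss='soft_l1',f_scale=1,x_scale=[.01,.01,.05]); return r.x,r.cost/len(P)
E
cat > m1.py <<'E'
from h import *
z=snap("w0"); Ww=cloud(z)
C={n:cloud(load(n+"0")) for n in["scene","side"]}; C['w']=Ww
for n,W in C.items():
    P=W.reshape(-1,3); m=(abs(P[:,2]-.138)<.005)&(P[:,0]>.45)&(P[:,0]<.8)&(P[:,1]>-.07)&(P[:,1]<.26); P=P[m]
    print(n,len(P),np.median(P[:,2]) if len(P) else 0)
    if len(P)>50: print(fitcarrier(P[:,:2],[.62,.1,0]))
for n in["scene","side"]:
    W=C[n].reshape(-1,3)
    for nm,c,R,rc,h in [("small",(.398,.317),.022,.017,.092),("large",(.556,.397),.030,.022,.09)]:
        P=W[(np.hypot(W[:,0]-c[0],W[:,1]-c[1])<.042)&(W[:,2]>.008)&(W[:,2]<h+.01)]
        B=P[P[:,2]<h-.042]; T=P[P[:,2]>h-.006]
        r=least_squares(lambda s:(np.hypot(*(B[:,:2]-s).T)-R)*1000,c,loss='soft_l1')
        print(n,nm,r.x.round(4),abs(r.fun).mean().round(2),len(B),"top",T.mean(0).round(4),len(T))
E
python3 m1.py
```

```text
0.1 [ 0.6744 -0.      0.1948] [-5.000e-04  7.071e-01  7.071e-01 -6.000e-04]
scene 1010 0.13793045585799601
(array([ 0.60055172,  0.09515372, -0.09501237]), np.float64(0.13764577324767732))
side 1006 0.13690155245781735
(array([ 0.59682989,  0.09644318, -0.09865379]), np.float64(0.06799012221911119))
w 15350 0.13819593866528027
(array([ 0.59945429,  0.09611615, -0.09858327]), np.float64(0.0003735551803232987))
scene small [0.3946 0.3189] 1.62 91 top [0.3981 0.3168 0.0918] 54
scene large [0.5578 0.3954] 1.4 133 top [0.5608 0.3943 0.0898] 103
side small [0.3944 0.3157] 0.95 61 top [0.3928 0.319  0.0907] 112
side large [0.5577 0.3928] 1.15 252 top [0.5559 0.3958 0.0889] 180
```

View pics/w0.png

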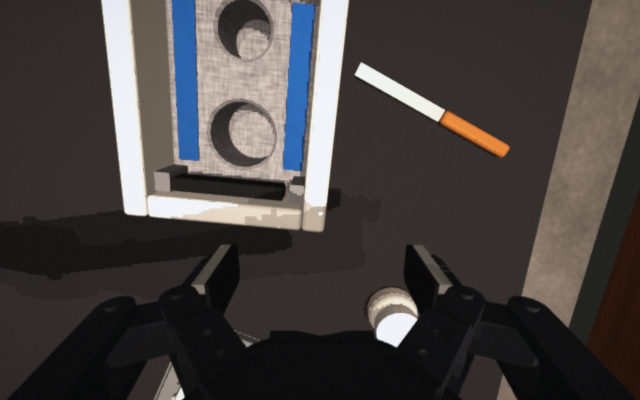

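The wrist view shows the carrier's pockets at (245,30) and (243,133), and the three camera fits agree to about 2 mm. Next I go over the small bottle.

>>> move_arm --increments "1 -35 38 2 0 0 -0.0123; 1 -35 38 2 0 0 -0.0123; 1 -35 38 2 0 0 -0.0123; 1 -35 38 2 0 0 -0.0123; 1 -35 38 2 0 0 -0.0123; 1 -35 38 2 0 0 -0.0123; 1 -35 38 2 0 0 -0.0123; 1 -35 38 2 0 0 -0.0123" --newtons 30

```text
t: 1.15
eef_pos: [0.3937, 0.305, 0.2118]
tool_rot: [0.0, 0.741, 0.671, 0.0]
contact_force: [0.4, -0.0, 0.2]
gripper_width: 0.999
```

```bash
cat >> h.py <<'E'
def bottle(W,c,R,h,zoff=0):
    W=W.reshape(-1,3)
    P=W[(np.hypot(W[:,0]-c[0],W[:,1]-c[1])<.045)&(W[:,2]<h+.012)]
    T=P[P[:,2]>h-.006]
    # cap-top disc: minimal enclosing circle
    print("top mean",T.mean(0).round(4),len(T),"MEC",[np.round(v,4) for v in cv2.minEnclosingCircle((T[:,:2]*1000).astype(np.float32))])
    B=P[(P[:,2]>.008)&(P[:,2]<h-.042)]
    if len(B)>20:
        r=least_squares(lambda s:(np.hypot(*(B[:,:2]-s).T)-R)*1000,c,loss='soft_l1'); print("body",r.x.round(4),abs(r.fun).mean(),len(B))
E
python3 - <<'E'
from h import *
z=snap("w1"); bottle(cloud(z),(.3945,.3175),.022,.092)
print(proj(z,[.3945,.3175,.092]))
E
```

```text
1.15 [0.3937 0.305  0.2118] [1.000e-04 7.412e-01 6.713e-01 1.000e-04]
top mean [0.3949 0.3187 0.0922] 789 MEC [array([394.8361, 317.639 ]), np.float64(17.8863)]
body [0.3949 0.3178] 0.23150738720667494 111
[320.56105422 170.38908727]
```

View pics/w1.png

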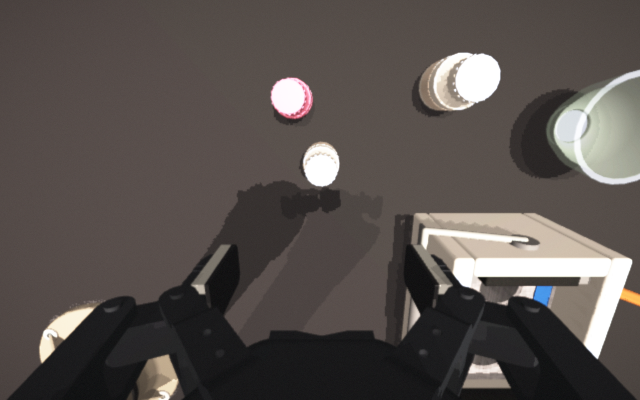

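The wrist view puts the small bottle's cap at (321,165), i.e. (0.395, 0.318). The pink one at (292,98) is clear of both fingers. Now I descend and grip the cap.

>>> move_arm --increments "1 1 13 -40 0 0 0; 1 0 0 -45 0 0 0; 1 0 0 -45 0 0 0; 1 0 0 -17 0 0 0; 1 0 0 0 0 0 0; 0 0 0 0 0 0 0; 0 0 0 0 0 0 0; 0 0 0 0 0 0 0" --newtons 30

```text
t: 2.2
eef_pos: [0.3966, 0.3175, 0.0657]
tool_rot: [0.0, 0.741, 0.671, 0.001]
contact_force: [1.2, 0.2, -0.7]
gripper_width: 0.378
```

Run:
```python
from h import *
from station import bot
print(bot.get_obs()['joint_vel'].round(3)); z=snap("w2")
```

```text
[ 0.     0.007 -0.002  0.007  0.001 -0.002 -0.001]
2.2 [0.3966 0.3175 0.0657] [0.     0.7411 0.6714 0.0009]
```

View pics/w2.png

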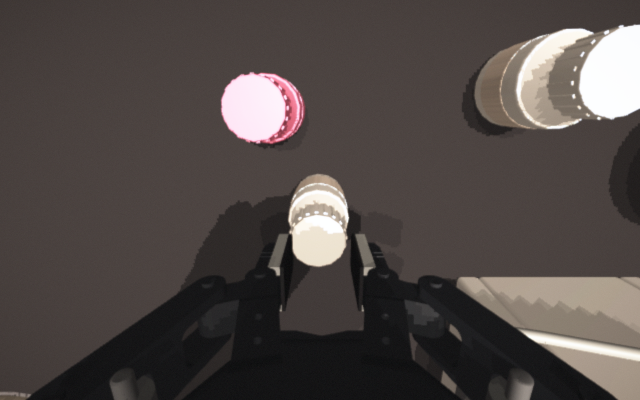

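Run:
```python
from h import *
z=load("w2"); W=cloud(z)
for (u,v) in [(318,242),(318,225),(318,260),(283,250),(360,250),(283,280),(362,280),(262,100)]: print(u,v,z['d'][v,u].round(4),W[v,u].round(4))
print(proj(z,[.395,.318,.092]))
```

```text
318 242 0.1672 [0.3948 0.3171 0.0923]
318 225 0.1632 [0.396  0.3282 0.0931]
318 260 0.1701 [0.3936 0.3055 0.0928]
283 250 0.1329 [0.3799 0.3303 0.1246]
360 250 0.1328 [0.416  0.3267 0.1248]
283 280 0.1207 [0.3809 0.3236 0.1393]
362 280 0.1202 [0.4145 0.3206 0.1398]
262 100 0.144 [0.3746 0.3993 0.0926]
[318.1326761  240.37238017]
```

Depth puts the cap where expected, and the fingers have stalled on it at 0.378. Lift and carry.

>>> move_arm --increments "0 0 0 35 0 0 0; 0 0 0 60 0 0 0; 0 0 0 60 0 0 0; 0 45 -38 15 0 0 0; 0 45 -38 0 0 0 0; 0 45 -38 0 0 0 0; 0 44 -36 0 0 0 0; 0 29 -21 0 0 0 0" --newtons 30

```text
t: 3.25
eef_pos: [0.6059, 0.1429, 0.2349]
tool_rot: [0.001, 0.742, 0.67, -0.0]
contact_force: [-0.2, -0.9, 0.5]
gripper_width: -0.002
```

Run:
```python
from h import *
z=snap("w3"); W=cloud(z)
P=W.reshape(-1,3); P=P[(abs(P[:,2]-.138)<.004)]
print(len(P),fitcarrier(P[:,:2],[.5994,.0961,-.0985]))
```

```text
3.25 [0.6059 0.1429 0.2349] [ 6.000e-04  7.421e-01  6.703e-01 -0.000e+00]
9899 (array([ 0.59898714,  0.09563731, -0.09946326]), np.float64(0.00011979903088070723))
```

View pics/w3.png

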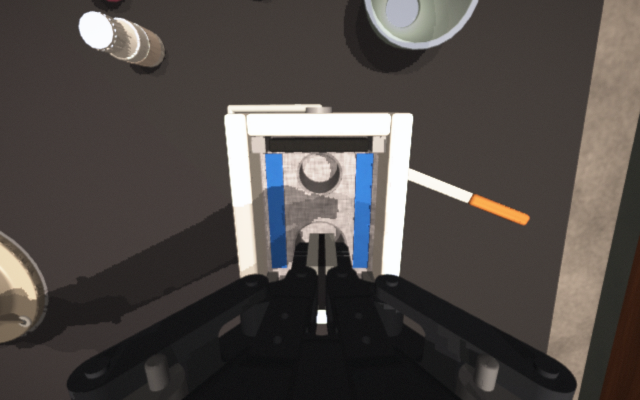

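The fingers are now fully shut, so the bottle did not come along. I'll see where it stands.

Run:
```python
from h import *
z=fetch("side","s1"); W=cloud(z); bottle(W,(.3945,.3175),.022,.092)
b=cv2.imread("pics/s1.png"); cv2.imwrite("pics/s1z.png",cv2.resize(b[160:370,180:400],None,fx=2.7,fy=2.7))
z=fetch("scene","c1"); bottle(cloud(z),(.3945,.3175),.022,.092)
```

```text
top mean [0.3935 0.3188 0.0911] 107 MEC [array([392.9044, 316.0478]), np.float64(18.6701)]
body [0.3943 0.3154] 0.897894438967399 65
top mean [0.398  0.3174 0.0922] 53 MEC [array([394.7579, 317.4747]), np.float64(20.432)]
body [0.3945 0.3186] 1.9711214168394031 88
```

View pics/s1z.png

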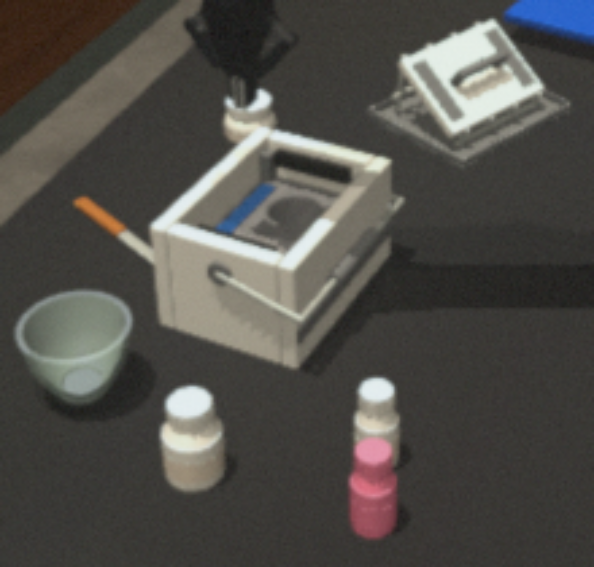

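The bottle still stands upright in its place, so I lifted before the fingers had really closed on it. I'll go back, grip slightly lower, and let the fingers settle.

>>> move_arm --increments "1 -46 38 0 0 0 0; 1 -46 38 0 0 0 0; 1 -46 38 0 0 0 0; 1 -46 38 0 0 0 0; 1 -25 20 0 0 0 0; 1 0 0 -10 0 0 0; 1 0 0 -50 0 0 0; 1 0 0 -50 0 0 0" --newtons 45

```text
t: 4.4
eef_pos: [0.3952, 0.3179, 0.1239]
tool_rot: [0.0, 0.741, 0.672, 0.001]
contact_force: [0.7, 0.4, -1.0]
gripper_width: 0.998
```

>>> move_arm --increments "1 0 0 -45 0 0 0; 1 0 0 -18 0 0 0; 1 0 0 0 0 0 0; 0 0 0 0 0 0 0; 0 0 0 0 0 0 0; 0 0 0 0 0 0 0; 0 0 0 0 0 0 0; 0 0 0 0 0 0 0" --newtons 45

```text
t: 5.4
eef_pos: [0.3951, 0.318, 0.0619]
tool_rot: [0.0, 0.741, 0.671, 0.0]
contact_force: [-0.2, 0.1, 0.5]
gripper_width: 0.004
```

Run:
```python
from h import *
z=snap("w4")
W=cloud(z); bottle(W,(.395,.318),.022,.092)
```

```text
5.4 [0.3951 0.318  0.0619] [0.000e+00 7.410e-01 6.715e-01 1.000e-04]
top mean [0.3952 0.3274 0.092 ] 1160 MEC [array([394.7885, 318.0815]), np.float64(17.7005)]
body [0.3947 0.3177] 0.25052905513557056 648
```

View pics/w4.png

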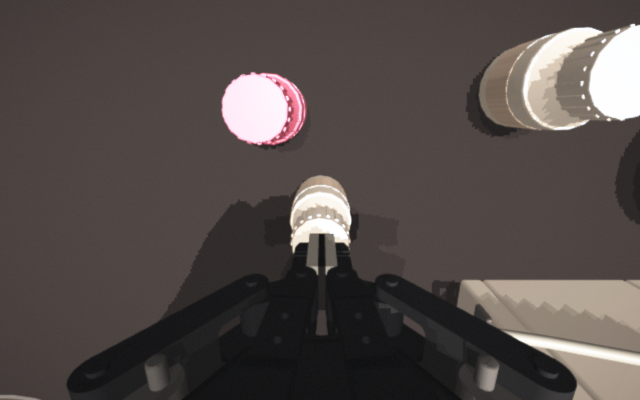

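Run:
```python
from h import *
z=fetch("side","s2")
b=cv2.imread("pics/s2.png"); cv2.imwrite("pics/s2z.png",cv2.resize(b[220:380,250:400],None,fx=3.7,fy=3.7,interpolation=cv2.INTER_CUBIC))
```

```text
(no output)
```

View pics/s2z.png

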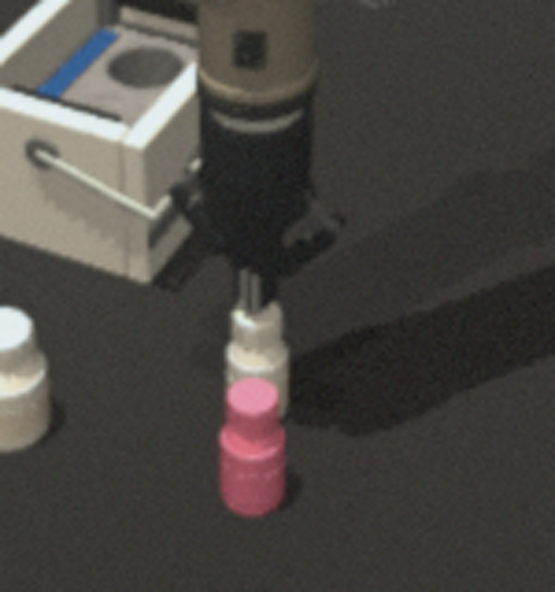

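Run:
```python
from h import *
z=load("s2");W=cloud(z);
for v in range(288,312,2):
    print(v,[ (W[v,u].round(3).tolist()) for u in (316,318,320)], z['p'][v,317])
z=load("w4");W=cloud(z); print('wrist')
for v in range(226,330,8): print(v,z['d'][v,321].round(3),W[v,314].round(4),W[v,321].round(4),W[v,328].round(4))
```

```text
288 [[0.398, 0.329, 0.153], [0.393, 0.33, 0.155], [0.388, 0.329, 0.156]] [32 31 33]
290 [[0.397, 0.333, 0.149], [0.394, 0.326, 0.145], [0.387, 0.33, 0.15]] [30 26 30]
292 [[0.4, 0.325, 0.136], [0.392, 0.331, 0.143], [0.388, 0.328, 0.142]] [48 46 45]
294 [[0.398, 0.33, 0.134], [0.394, 0.327, 0.133], [0.388, 0.328, 0.136]] [65 64 60]
296 [[0.399, 0.327, 0.124], [0.394, 0.327, 0.126], [0.389, 0.324, 0.125]] [67 68 63]
298 [[0.399, 0.327, 0.117], [0.392, 0.331, 0.123], [0.388, 0.327, 0.121]] [68 66 61]
300 [[0.4, 0.326, 0.11], [0.393, 0.328, 0.114], [0.389, 0.324, 0.112]] [69 67 63]
302 [[0.4, 0.325, 0.103], [0.394, 0.327, 0.106], [0.389, 0.324, 0.105]] [65 66 58]
304 [[0.402, 0.32, 0.091], [0.394, 0.326, 0.098], [0.389, 0.326, 0.1]] [100  95  86]
306 [[0.397, 0.332, 0.095], [0.394, 0.326, 0.092], [0.39, 0.323, 0.09]] [193 199 180]
308 [[0.396, 0.335, 0.092], [0.392, 0.332, 0.091], [0.387, 0.331, 0.091]] [195 197 189]
310 [[0.398, 0.331, 0.081], [0.392, 0.332, 0.084], [0.386, 0.332, 0.085]] [163 158 143]
wrist
226 0.161 [0.3924 0.3298 0.0924] [0.3963 0.329  0.0916] [0.4003 0.3288 0.0919]
[... 253 characters left out ...]
3 0.3299 0.1291] [0.3964 0.33   0.1299] [0.3995 0.3293 0.1292]
266 0.119 [0.3934 0.3295 0.1352] [0.3963 0.3291 0.135 ] [0.3993 0.3288 0.1349]
274 0.12 [0.3937 0.3304 0.1427] [0.396  0.3255 0.1355] [0.3992 0.3299 0.1428]
282 0.12 [0.3938 0.3305 0.1484] [0.3956 0.3221 0.1362] [0.3991 0.3299 0.1483]
290 0.122 [0.3937 0.329  0.1513] [0.3952 0.3177 0.1354] [0.3988 0.3265 0.1484]
298 0.123 [0.3929 0.3221 0.1465] [0.3948 0.3136 0.1354] [0.3983 0.3205 0.1451]
306 0.125 [0.3926 0.3191 0.1473] [0.3943 0.3093 0.1352] [0.398  0.3176 0.1462]
314 0.287 [0.392  0.3143 0.146 ] [0.3828 0.1945 0.0005] [0.3976 0.3132 0.1455]
322 0.29 [0.3918 0.3114 0.1472] [3.818e-01 1.845e-01 3.000e-04] [0.3973 0.311  0.1473]
```

Depth readings from both cameras put the shut fingertips at z ≈ 0.098 while the reported TCP is 0.062. The real tips therefore sit about 36 mm short of the reported TCP, and I closed above the cap. The first picture agrees: open fingers at 0.244 with TCP 0.195. I'll correct for this from here on.

>>> move_arm --increments "1 0 0 10 0 0 0; 1 0 0 0 0 0 0; 1 0 0 0 0 0 0; 1 0 0 0 0 0 0; 1 0 0 -25 0 0 0; 1 0 0 -20 0 0 0; 0 0 0 0 0 0 0; 0 0 0 0 0 0 0" --newtons 45

```text
t: 6.5
eef_pos: [0.3953, 0.3183, 0.0272]
tool_rot: [-0.0, 0.741, 0.671, 0.0]
contact_force: [0.4, 0.1, 0.3]
gripper_width: 0.602
```

>>> move_arm --increments "0 0 0 0 0 0 0; 0 0 0 0 0 0 0; 0 0 0 0 0 0 0; 0 0 0 0 0 0 0; 0 0 0 5 0 0 0; 0 0 0 20 0 0 0; 0 0 0 20 0 0 0; 0 0 0 0 0 0 0" --newtons 45

```text
t: 7.5
eef_pos: [0.396, 0.3187, 0.073]
tool_rot: [0.0, 0.741, 0.671, 0.002]
contact_force: [1.3, -0.1, -0.9]
gripper_width: 0.382
```

Run:
```python
from h import *
z=snap("w5")
W=cloud(z)
for v in range(200,260,6): print(v,W[v,321].round(4))
```

```text
7.5 [0.396  0.3187 0.073 ] [0.     0.7411 0.6714 0.0016]
200 [0.3981 0.3394 0.0845]
206 [0.3981 0.3393 0.0957]
212 [0.3979 0.3377 0.1017]
218 [0.3977 0.3357 0.1059]
224 [0.3976 0.3346 0.1118]
230 [0.3976 0.335  0.1207]
236 [0.3977 0.3355 0.1289]
242 [0.3976 0.3343 0.133 ]
248 [0.3974 0.3331 0.1365]
254 [0.3972 0.3309 0.138 ]
```

View pics/w5.png

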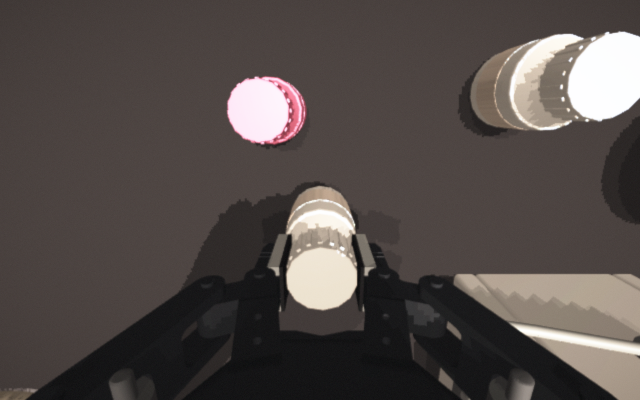

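It is held: opening 0.382, cap at (321,280), bottle up 46 mm. Now I carry it over the small pocket.

>>> move_arm --increments "0 0 0 40 0 0 0; 0 0 0 50 0 0 0; 0 40 -33 30 0 0 0; 0 45 -37 0 0 0 0; 0 45 -37 0 0 0 0; 0 45 -37 0 0 0 0; 0 25 -21 0 0 0 0; 0 9 -8 0 0 0 0" --newtons 45

```text
t: 8.55
eef_pos: [0.6047, 0.1426, 0.19]
tool_rot: [-0.0, 0.742, 0.67, -0.001]
contact_force: [-0.3, 0.5, -0.7]
gripper_width: 0.385
```

```bash
cat > m2.py <<'E'
import sys
from h import *
z=snap(sys.argv[1]); W=cloud(z)
P=W.reshape(-1,3); P=P[(abs(P[:,2]-.138)<.004)]
s,c=fitcarrier(P[:,:2],[.5992,.0959,-.099]); print(len(P),s.round(4),c)
ax=np.array([np.sin(-s[2]),np.cos(s[2])])
print("small",s[:2]+.05*ax,"large",s[:2]-.045*ax)
E
python3 m2.py w6
```

```text
8.55 [0.6047 0.1426 0.19  ] [-0.      0.7421  0.6703 -0.0012]
12560 [ 0.5989  0.0956 -0.0994] 0.000133921634957456
small [0.60387027 0.14532699] large [0.59444026 0.05079618]
```

View pics/w6.png

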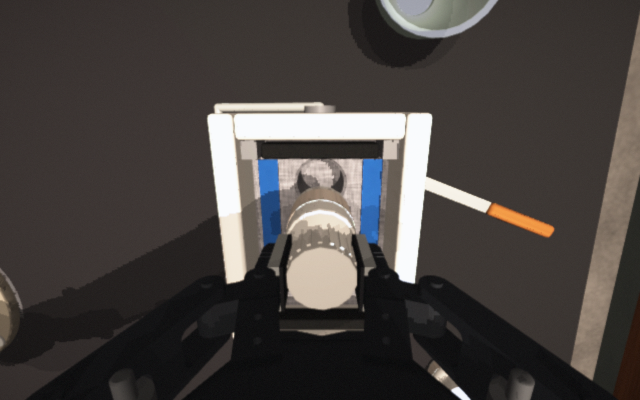

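>>> move_arm --increments "0 0 0 0 0 0 0; 0 0 0 0 0 0 0; 0 0 0 -20 0 0 0; 0 0 0 -25 0 0 0; 0 0 0 -20 0 0 0; 0 0 0 0 0 0 0; 0 0 0 0 0 0 0; 0 0 0 0 0 0 0" --newtons 45

```text
t: 9.6
eef_pos: [0.6047, 0.1455, 0.128]
tool_rot: [0.0, 0.741, 0.672, 0.001]
contact_force: [-0.3, -0.8, -0.6]
gripper_width: 0.386
```

```bash
python3 m2.py w7; python3 -c "
import cv2;b=cv2.imread('pics/w7.png');cv2.imwrite('pics/w7z.png',cv2.resize(b[90:330,200:440],None,fx=2.4,fy=2.4))"
```

```text
9.6 [0.6047 0.1455 0.128 ] [4.000e-04 7.409e-01 6.716e-01 1.000e-03]
19844 [ 0.5987  0.0943 -0.0995] 0.4305823866330318
small [0.60370411 0.14408677] large [0.59426482 0.04955688]
```

View pics/w7z.png

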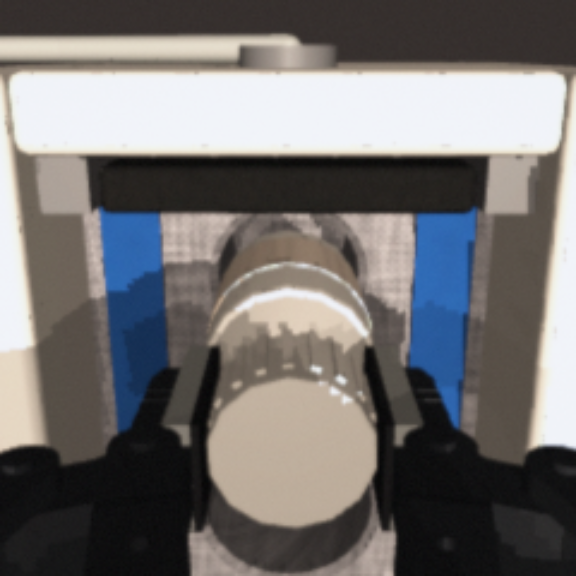

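Pose matches the pocket to within about 1 mm, so I lower into it and watch the force.

>>> move_arm --increments "0 -0.5 0 -8 0 0 0; 0 0 0 -8 0 0 0; 0 0 0 -8 0 0 0; 0 0 0 -8 0 0 0; 0 0 0 -8 0 0 0; 0 0 0 -8 0 0 0; 0 0 0 0 0 0 0; 0 0 0 0 0 0 0" --newtons 45

```text
t: 10.65
eef_pos: [0.6037, 0.145, 0.0789]
tool_rot: [0.0, 0.741, 0.671, 0.0]
contact_force: [-0.4, 0.8, -0.7]
gripper_width: 0.387
```

>>> move_arm --increments "0 0 0 -9 0 0 0; 0 0 0 -9 0 0 0; 0 0 0 -6 0 0 0; 0 0 0 -3 0 0 0; 0 0 0 -2 0 0 0; 0 0 0 -1 0 0 0; 0 0 0 0 0 0 0; 0 0 0 0 0 0 0" --newtons 45

```text
t: 11.65
eef_pos: [0.6035, 0.1452, 0.0507]
tool_rot: [-0.0, 0.741, 0.671, 0.0]
contact_force: [-7.2, -1.6, 14.5]
gripper_width: 0.383
```

>>> move_arm --increments "0.65 0 0 0 0 0 0; 0.65 0 0 0 0 0 0; 0.65 0 0 0 0 0 0; 0.65 0 0 10 0 0 0; 0.65 0 0 30 0 0 0; 0.65 0 0 50 0 0 0; 1 0 0 50 0 0 0; 1 0 30 20 0 0 0" --newtons 45

```text
t: 12.65
eef_pos: [0.6059, 0.1725, 0.2133]
tool_rot: [0.002, 0.743, 0.67, 0.002]
contact_force: [0.4, 0.0, -0.8]
gripper_width: 1.003
```

```bash
python3 m2.py w8
python3 - <<'E'
from h import *
W=cloud(load("w8")).reshape(-1,3); T=W[(np.hypot(W[:,0]-.604,W[:,1]-.1455)<.03)]
for a in np.percentile(T[:,2],[50,90,99]): print(a)
T=T[T[:,2]>.105]; print(T.mean(0),len(T))
E
```

```text
12.65 [0.6059 0.1725 0.2133] [0.0019 0.7428 0.6695 0.0023]
11147 [ 0.5989  0.0957 -0.0999] 0.00010630224196243696
small [0.60389714 0.14546283] large [0.59442008 0.05093672]
0.09630537512694996
0.11583581091394368
0.11673585111059262
[0.6030149  0.14634378 0.11471319] 853
```

View pics/w8.png

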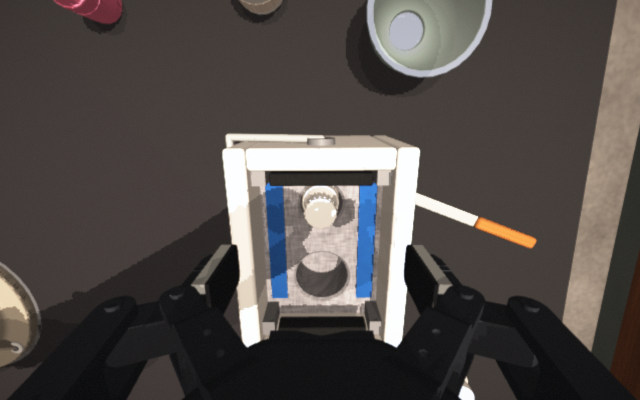

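The small bottle is home: its cap top reads 0.115, which is exactly right. Next is the large bottle.

>>> move_arm --increments "1 -9 40 -10 0 0 0; 1 -9 45 -10 0 0 0; 1 -9 45 -10 0 0 0; 1 -9 45 -10 0 0 0; 1 -9 35 -10 0 0 0; 1 -1 8 0 0 0 0; 1 0 0 0 0 0 0; 1 0 0 0 0 0 0" --newtons 60

```text
t: 13.7
eef_pos: [0.5588, 0.391, 0.1592]
tool_rot: [0.001, 0.742, 0.671, 0.0]
contact_force: [0.2, -0.8, -0.2]
gripper_width: 1.001
```

Run:
```python
from h import *
z=snap("w9"); bottle(cloud(z),(.5577,.394),.030,.090)
```

```text
13.7 [0.5588 0.391  0.1592] [6.000e-04 7.419e-01 6.705e-01 2.000e-04]
top mean [0.5585 0.3959 0.0903] 1758 MEC [array([558.2896, 394.569 ]), np.float64(22.675)]
body [0.5583 0.3946] 0.19348145755999457 210
```

View pics/w9.png

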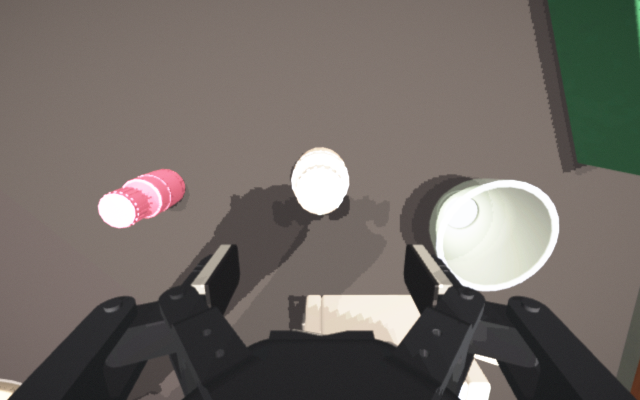

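>>> move_arm --increments "1 -0.5 3.5 -35 0 0 0; 1 0 0 -40 0 0 0; 1 0 0 -40 0 0 0; 1 0 0 -19 0 0 0; 1 0 0 0 0 0 0; 0 0 0 0 0 0 0; 0 0 0 0 0 0 0; 0 0 0 0 0 0 0" --newtons 60

```text
t: 14.75
eef_pos: [0.5584, 0.3973, 0.0267]
tool_rot: [0.0, 0.741, 0.671, 0.002]
contact_force: [0.4, -1.1, 5.1]
gripper_width: 0.495
```

>>> move_arm --increments "0 0 0 0 0 0 0; 0 0 0 0 0 0 0; 0 0 0 5 0 0 0; 0 0 0 30 0 0 0; 0 0 0 45 0 0 0; 0 0 0 45 0 0 0; 0 0 0 35 0 0 0; 0 0 0 0 0 0 0" --newtons 60

```text
t: 15.75
eef_pos: [0.5584, 0.3978, 0.1883]
tool_rot: [0.0, 0.741, 0.671, 0.003]
contact_force: [-0.4, 0.2, -1.4]
gripper_width: 0.493
```

Run:
```python
from h import *
z=snap("w10"); W=cloud(z)
m=np.zeros((400,640),bool); m[200:330,270:370]=1
P=W[m&(z['p'].min(-1)>150)]; print(np.percentile(P[:,2],[50,80,95,99]))
T=P[abs(P[:,2]-np.percentile(P[:,2],95))<.006]; print(cv2.minEnclosingCircle((T[:,:2]*1000).astype(np.float32)))
```

```text
15.75 [0.5584 0.3978 0.1883] [1.000e-04 7.410e-01 6.715e-01 3.000e-03]
[nan nan nan nan]
((0.0, 0.0), 0.0)
```

View pics/w10.png

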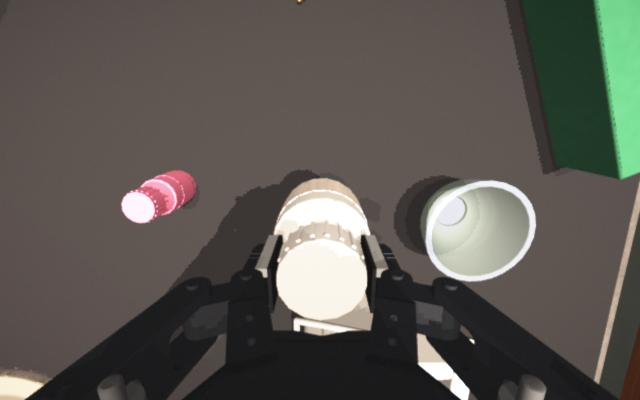

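```bash
cat > held.py <<'E'
import sys
from h import *
def held(tag,tcp,rc):
    z=load(tag); W=cloud(z)
    P=W.reshape(-1,3); P=P[np.isfinite(P[:,2])]
    P=P[(np.hypot(P[:,0]-tcp[0],P[:,1]-tcp[1])<.032)&(z['p'].reshape(-1,3)[np.isfinite(W.reshape(-1,3)[:,2])].min(-1)>120)&(P[:,2]>tcp[2]+.03)]
    zt=np.percentile(P[:,2],90); T=P[abs(P[:,2]-zt)<.004]
    c,r=cv2.minEnclosingCircle((T[:,:2]*1000).astype(np.float32)); print("top z",zt-tcp[2],"offset mm",c[0]-tcp[0]*1000,c[1]-tcp[1]*1000,r,len(T), T.mean(0)-tcp)
if __name__=="__main__": held(sys.argv[1],np.array([float(a) for a in sys.argv[2:5]]),0)
E
python3 held.py w10 .5584 .3978 .1883; python3 held.py w6 .6047 .1426 .19;python3 held.py w7 .6047 .1455 .128
```

```text
top z 0.0645245540433608 offset mm 0.7543579101562727 3.3006164550781136 28.241859436035156 6065 [ 0.00033975 -0.00085716  0.06379945]
top z 0.065587963428821 offset mm 0.5413330078124545 -0.21570739746093182 17.412050247192383 3464 [5.32772970e-04 9.50209761e-05 6.49076404e-02]
top z 0.06556366797157423 offset mm 0.20240478515620453 -0.36407470703125 17.368101119995117 3408 [ 2.70582270e-04 -8.18294083e-05  6.48964266e-02]
```

Run:
```python
from h import *
z=load("w10");W=cloud(z); tcp=np.array([.5584,.3978,.1883])
for v in range(232,330,8): print(v,W[v,321].round(4), z['d'][v,321].round(4))
m=abs(W[...,2]-.2523)<.003
m&=(np.hypot(W[...,0]-tcp[0],W[...,1]-tcp[1])<.04)
vv,uu=np.nonzero(m); print(vv.min(),vv.max(),uu.min(),uu.max())
# circle fit on image mask edge
P=W[m]; h=cv2.convexHull((P[:,:2]*1000).astype(np.float32))[:,0]
r=least_squares(lambda s:np.hypot(*(h-s).T)-22,[558,396],loss='soft_l1',f_scale=.5); print(r.x,abs(r.fun).round(1))
```

```text
232 [0.5602 0.4163 0.2438] 0.134
240 [0.5602 0.4165 0.2531] 0.1251
248 [0.5597 0.412  0.2518] 0.1276
256 [0.5594 0.4083 0.2523] 0.1282
264 [0.559  0.4044 0.2527] 0.1289
272 [0.5585 0.3998 0.2518] 0.1311
280 [0.5581 0.3955 0.2518] 0.1324
288 [0.5576 0.3909 0.2515] 0.134
296 [0.5573 0.3874 0.2527] 0.1338
304 [0.5568 0.3826 0.2522] 0.1356
312 [0.5563 0.3777 0.2518] 0.1375
320 [0.5412 0.2208 0.0716] 0.355
328 [0.5411 0.2205 0.085 ] 0.3423
235 319 245 398
[557.92839003 395.45865519] [14.4 14.2  9.1  0.4  0.3  0.3  8.5 13.5 13.5 13.6 13.5  0.7  0.3  0.2
  0.1  0.   0.4  0.5  0.7  0.3  0.2  0.3  0.6]
```

The held bottle sits 2.3 mm to −y of the TCP. I include that offset and carry it to the large pocket.

>>> move_arm --increments "0 4 -35 0 0 0 0; 0 5 -50 0 0 0 0; 0 6 -55 0 0 0 0; 0 6 -55 0 0 0 0; 0 6 -55 0 0 0 0; 0 5 -50 0 0 0 0; 0 4.5 -35 0 0 0 0; 0 0 -9.5 0 0 0 0" --newtons 60

```text
t: 16.8
eef_pos: [0.5924, 0.0483, 0.1828]
tool_rot: [-0.0, 0.743, 0.67, -0.002]
contact_force: [-0.3, 0.5, -0.6]
gripper_width: 0.495
```

>>> move_arm --increments "0 0 0 0 0 0 0; 0 0 0 0 0 0 0; 0 0 0 -15 0 0 0; 0 0 0 -20 0 0 0; 0 0 0 -15 0 0 0; 0 0 0 -10 0 0 0; 0 0 0 0 0 0 0; 0 0 0 0 0 0 0" --newtons 60

```text
t: 17.8
eef_pos: [0.594, 0.0521, 0.1252]
tool_rot: [0.0, 0.741, 0.671, 0.0]
contact_force: [-1.1, -0.1, -1.0]
gripper_width: 0.5
```

```bash
python3 m2.py w11
python3 - <<'E'
from h import *
z=load("w11");W=cloud(z); tcp=np.array([.595,.0532])
m=(W[...,2]>.185)&(np.hypot(W[...,0]-tcp[0],W[...,1]-tcp[1])<.028)&(z['p'].min(-1)>120)
P=W[m]; print(np.median(P[:,2])); h=cv2.convexHull((P[:,:2]*1000).astype(np.float32))[:,0]
r=least_squares(lambda s:np.hypot(*(h-s).T)-22,[595,51],loss='soft_l1',f_scale=.3); print(r.x,np.median(abs(r.fun)))
E
```

```text
17.8 [0.594  0.0521 0.1252] [3.000e-04 7.410e-01 6.715e-01 4.000e-04]
22194 [ 0.599   0.0965 -0.1   ] 0.8465183778685655
small [0.60400574 0.14621967] large [0.59451754 0.05169468]
0.1891555171156691
[593.87745779  50.12586793] 0.37198348571617856
```

View pics/w11.png

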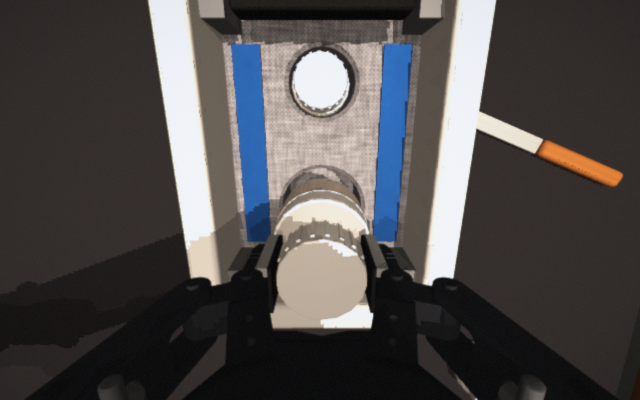

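>>> move_arm --increments "0 0.5 0.8 -8 0 0 0; 0 0 0 -8 0 0 0; 0 0 0 -8 0 0 0; 0 0 0 -9 0 0 0; 0 0 0 -9 0 0 0; 0 0 0 -9 0 0 0; 0 0 0 0 0 0 0; 0 0 0 0 0 0 0" --newtons 60

```text
t: 18.85
eef_pos: [0.5942, 0.0528, 0.0739]
tool_rot: [0.0, 0.741, 0.671, 0.0]
contact_force: [-0.1, -0.2, -1.1]
gripper_width: 0.493
```

>>> move_arm --increments "0 0 0 -9 0 0 0; 0 0 0 -8 0 0 0; 0 0 0 -4 0 0 0; 0 0 0 -2 0 0 0; 0 0 0 -1 0 0 0; 0 0 0 -1 0 0 0; 0 0 0 0 0 0 0; 0 0 0 0 0 0 0" --newtons 60

```text
t: 19.85
eef_pos: [0.5941, 0.0527, 0.0496]
tool_rot: [0.0, 0.741, 0.671, 0.0]
contact_force: [-2.6, -0.9, 5.4]
gripper_width: 0.497
```

>>> move_arm --increments "0.75 0 0 0 0 0 0; 0.75 0 0 0 0 0 0; 0.75 0 0 0 0 0 0; 0.75 0 0 10 0 0 0; 0.75 0 0 30 0 0 0; 0.75 0 0 50 0 0 0; 1 0 0 50 0 0 0; 1 0 0 20 0 0 0" --newtons 60

```text
t: 20.85
eef_pos: [0.5958, 0.053, 0.2131]
tool_rot: [0.002, 0.741, 0.671, 0.003]
contact_force: [-0.2, 0.5, -0.6]
gripper_width: 1.001
```

```bash
python3 m2.py w12
python3 - <<'E'
from h import *
W=cloud(load("w12")).reshape(-1,3)
for c in [(.604,.1455),(.5944,.0509)]:
    T=W[(np.hypot(W[:,0]-c[0],W[:,1]-c[1])<.03)&(W[:,2]<.13)]; T=T[T[:,2]>.105]; print(np.median(T,0),len(T))
# lid
for n in["scene0","side0"]:
    z=load(n);W=cloud(z);m=(W[...,2]>.025)&(W[...,0]>.36)&(W[...,0]<.62)&(W[...,1]<-.24)&(W[...,1]>-.5)&(z['p'].min(-1)>165)
    P=W[m]
    # ransac plane with 35deg normal
    rng=np.random.default_rng(0);best=0
    for _ in range(500):
        a,b,c=P[rng.choice(len(P),3,False)]; nn=np.cross(b-a,c-a); 
        if np.linalg.norm(nn)<1e-8: continue
        nn/=np.linalg.norm(nn); nn*=np.sign(nn[2]); k=abs((P-a)@nn)<.003
        if k.sum()>best and .7<nn[2]<.93: best=k.sum();K=k
    Q=P[K];u,s,v=np.linalg.svd(Q-Q.mean(0));nn=v[2]*np.sign(v[2][2]); print(n,len(P),best,nn,np.degrees(np.arccos(nn[2])),np.degrees(np.arctan2(nn[1],nn[0])),Q.mean(0),Q.min(0),Q.max(0))
E
```

```text
20.85 [0.5958 0.053  0.2131] [0.0016 0.7411 0.6714 0.0025]
18883 [ 0.599   0.0957 -0.0996] 0.0003952998019389292
small [0.60398968 0.14543864] large [0.59454567 0.05090923]
[0.60297222 0.14435837 0.11534548] 1132
[0.5945919  0.05176296 0.11336936] 1421
scene0 588 373 [-0.50362054  0.25957011  0.82400832] 34.51192149508587 152.7330547056449 [ 0.51554951 -0.36168323  0.08329651] [ 0.41770764 -0.4707496   0.03203194] [ 0.58754277 -0.25941359  0.11521262]
side0 826 486 [-0.51950254  0.24560364  0.81841063] 35.073993067663444 154.69676285971283 [ 0.49857453 -0.36067196  0.0707231 ] [ 0.41475296 -0.47125286  0.03332617] [ 0.58175944 -0.26013384  0.11010113]
```

Both bottles are home: cap tops at 0.115 and 0.113, as nominal. Now I fit the lid's rectangle from the first side and scene clouds.

```bash
cat >> h.py <<'E'
def lidfit(zs,yaw0=-.45,c0=(.50,-.36,.072),verbose=True):
    # face-plane + rectangle fit, returns yaw,tilt,face centre. zs: list of (W,p)
    Q=[]
    for W,p in zs:
        m=np.isfinite(W[...,2])&(np.linalg.norm(W-np.array(c0),axis=-1)<.14)&(W[...,2]>.02); Q.append(W[m])
    Q=np.concatenate(Q)
    def frame(yaw,t):
        xr=np.array([np.cos(yaw),np.sin(yaw),0]); z=np.array([0,0,1.])
        return np.stack([np.cos(t)*xr+np.sin(t)*z,[-np.sin(yaw),np.cos(yaw),0],-np.sin(t)*xr+np.cos(t)*z])
    # plane: maximise inliers robustly
    def f(s): 
        n=frame(s[0],s[1])[2]; return ((Q@n)-s[2])*1000
    best=None
    n0=frame(yaw0,.611)[2]
    hist,e=np.histogram(Q@n0,np.arange(-.5,.5,.002)); 
    k=np.argmax(hist); s0=[yaw0,.611,e[k]+.001]
    r=least_squares(f,s0,loss='cauchy',f_scale=1.0,x_scale=[.05,.05,.005]); s=r.x
    F=frame(s[0],s[1]); K=abs(f(s))<4; P=Q[K]@F.T
    return s,F,P,Q
E
python3 - <<'E'
from h import *
for n in ["scene0","side0"]:
    z=load(n); W=cloud(z); s,F,P,Q=lidfit([(W,z['p'])]); print(n,s,len(P),np.percentile(P[:,0],[1,5,50,95,99]).round(4),np.percentile(P[:,1],[1,5,50,95,99]).round(4))
    xs=(P[:,0].min()+P[:,0].max())/2
    # handle: points 15-35mm above plane
    h=Q@F.T; hh=h[(h[:,2]-s[2]>.02)&(h[:,2]-s[2]<.045)]; print("handle",len(hh),np.median(hh,0),hh.min(0),hh.max(0))
    c=np.array([np.percentile(P[:,0],[2,98]).mean(),np.percentile(P[:,1],[2,98]).mean(),s[2]])@F; print("face centre",c,"grip",c+.025*F[2])
E
```

```text
scene0 [-0.47054437  0.60145366 -0.28389631] 498 [0.4806 0.4911 0.5616 0.6096 0.612 ] [-0.19   -0.1816 -0.0912 -0.0078 -0.0047]
handle 90 [ 0.55018259 -0.09193022 -0.25632172] [ 0.53768784 -0.14489204 -0.263539  ] [ 0.55676929 -0.04948989 -0.2502212 ]
face centre [ 0.50168402 -0.36389537  0.07577665] grip [ 0.48907535 -0.35748196  0.0963895 ]
side0 [-0.46155271  0.60673773 -0.28852438] 891 [0.4725 0.4803 0.5335 0.6006 0.6051] [-0.2006 -0.1899 -0.0982 -0.0172 -0.0106]
handle 83 [ 0.53979341 -0.10309315 -0.2576999 ] [ 0.53419001 -0.15509446 -0.26841418] [ 0.55023179 -0.0580683  -0.24958142]
face centre [ 0.49769264 -0.36509003  0.07092736] grip [ 0.48492947 -0.35874183  0.09146517]
```

>>> move_arm --increments "1 -18 -49 0 0 0 -0.092; 1 -18 -49 0 0 0 -0.092; 1 -18 -49 0 0 0 -0.092; 1 -18 -49 0 0 0 -0.092; 1 -18 -49 -10 -0.0686 -0.1364 0; 1 -18 -49 -15 -0.0686 -0.1364 0; 1 -18 -49 -20 -0.0686 -0.1364 0; 1 -17 -50 -20 -0.0686 -0.1364 0" --newtons 60

```text
t: 21.9
eef_pos: [0.4614, -0.287, 0.1536]
tool_rot: [0.185, 0.826, 0.514, 0.138]
contact_force: [-0.1, 0.9, 0.9]
gripper_width: 0.999
```

```bash
cat > m3.py <<'E'
import sys
from h import *
from station import bot
o=bot.get_obs(); print("q",o['q'].round(3))
z=snap(sys.argv[1]); W=cloud(z)
s,F,P,Q=lidfit([(W,z['p'])]); print("yaw,tilt",s,len(P),np.percentile(P[:,0],[1,5,50,95,99]).round(4),np.percentile(P[:,1],[1,5,50,95,99]).round(4))
h=Q@F.T; hh=h[(h[:,2]-s[2]>.027)&(h[:,2]-s[2]<.038)]; print("handle",len(hh),np.median(hh,0),np.percentile(hh,2,axis=0),np.percentile(hh,98,axis=0))
c=np.array([np.percentile(P[:,0],[1,99]).mean(),np.percentile(P[:,1],[1,99]).mean(),s[2]])@F; print("face centre",c,"grip",c+.025*F[2])
b=np.percentile(hh,[2,98],axis=0).mean(0); b[2]=s[2]+.025; print("grip by handle",b@F)
q=o['tool_rot'];Rt=Ro.from_quat([q[1],q[2],q[3],q[0]]).as_matrix()
print("tool z",Rt[:,2],"want",-F[2],"tool y",Rt[:,1],"want",F[0])
e=Ro.from_matrix(np.stack([F[1],F[0],-F[2]],1)@Rt.T).as_rotvec(); print("needed rotvec",e)
E
python3 m3.py w13
```

```text
q [ 0.182  0.103  0.31   2.306 -0.292  0.284  0.286]
21.9 [ 0.4614 -0.287   0.1536] [0.1854 0.8263 0.5135 0.1384]
yaw,tilt [-0.46610247  0.61100652 -0.289739  ] 18278 [0.477  0.483  0.5489 0.6007 0.6052] [-0.195  -0.1857 -0.0893 -0.0156 -0.0099]
handle 1262 [ 0.54209445 -0.10016425 -0.25833962] [ 0.53522384 -0.1474293  -0.26164973] [ 0.54857301 -0.05727946 -0.25675605]
face centre [ 0.49839298 -0.36542401  0.07313034] grip [ 0.48558061 -0.35897847  0.09360711]
grip by handle [ 0.48618438 -0.35916258  0.09404284]
tool z [ 0.41909863 -0.16430315 -0.89295062] want [ 0.5124945  -0.25782181 -0.819071  ] tool y [ 0.79736263 -0.40377446  0.44852985] want [ 0.73169795 -0.36809701  0.57369216]
needed rotvec [-0.09853822 -0.11365529 -0.01929934]
```

View pics/w13.png

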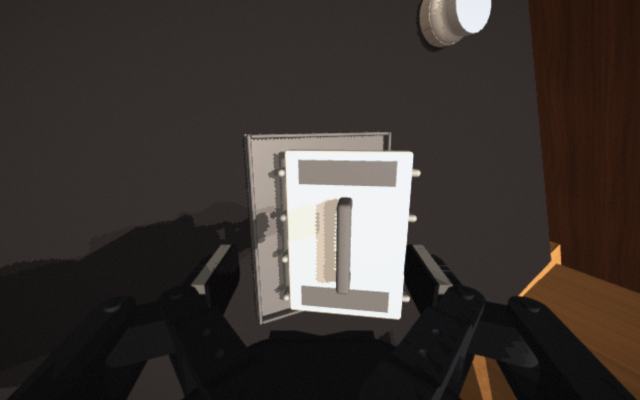

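The wrist view shows the lid squarely (face 290–410 × 152–317 px, bar at (344,245)). The move stopped a bit short of the pose, so I go on towards the standoff.

>>> move_arm --increments "1 4 -17 -11 0 0 0; 1 4 -17 -11 0 0 0; 1 4 -17 -11 -0.025 -0.0285 -0.005; 1 4 -17 -13 -0.025 -0.0285 -0.005; 1 0 0 0 -0.025 -0.0285 -0.005; 1 0 0 0 -0.024 -0.0285 -0.004; 1 0 0 0 0 0 0; 1 0 0 0 0 0 0" --newtons 60

```text
t: 22.95
eef_pos: [0.4841, -0.3392, 0.1217]
tool_rot: [0.231, 0.815, 0.508, 0.159]
contact_force: [-0.1, 0.1, 0.4]
gripper_width: 0.999
```

```bash
python3 m3.py w14
```

```text
q [ 0.238  0.241  0.359  2.314 -1.365  0.17   1.421]
22.95 [ 0.4841 -0.3392  0.1217] [0.2306 0.8147 0.5078 0.159 ]
yaw,tilt [-0.46603815  0.61067437 -0.28953905] 27615 [0.4768 0.4829 0.546  0.6005 0.6052] [-0.1949 -0.1851 -0.0863 -0.0154 -0.01  ]
handle 2023 [ 0.54225933 -0.09881691 -0.25815984] [ 0.53524156 -0.14729338 -0.26191781] [ 0.54885828 -0.05757995 -0.25656571]
face centre [ 0.49826431 -0.36529689  0.07302994] grip [ 0.48545761 -0.35885523  0.09351147]
grip by handle [ 0.48620683 -0.35922308  0.09409564]
tool z [ 0.49327067 -0.21413622 -0.84310719] want [ 0.51226801 -0.25766658 -0.81926151] tool y [ 0.75408851 -0.37789084  0.5371676 ] want [ 0.73189182 -0.36813555  0.57342007]
needed rotvec [-0.04152626 -0.02793321 -0.01790909]
```

View pics/w14.png

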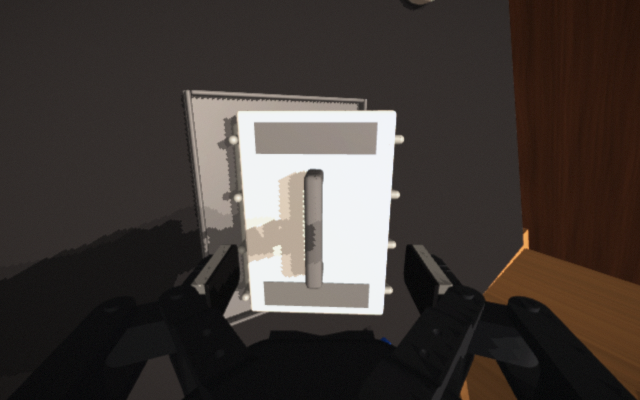

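The arm is at its joint 5 and joint 6 limits here. I'll identify the kinematics from the logged states and plan a configuration that reaches the grasp.

Run:
```python
from h import *
import itertools
from station import bot
o=bot.get_obs()
S=[([-0.10810606,0.47780404,0.0223521,1.55646366,-0.01148458,1.10929953,-0.0830661],[-5.948e-4,.707086,.707127,-7.0589e-4],[.674336,-.0000294,.194718]),
   (o['q'],o['tool_rot'],o['eef_pos'])]
print(o['q'].tolist(),o['tool_rot'].tolist(),o['eef_pos'].tolist())
rt=lambda q:Ro.from_quat([q[1],q[2],q[3],q[0]])
res=[]
for sg in itertools.product([1,-1],repeat=7):
    def fk(q): return Ro.from_euler('ZYZYZYZ',np.array([0,0,0,0,0,0,0])) if 0 else None
    Rs=[]
    for q,tr,_ in S:
        R=Ro.identity()
        for a,s,v in zip('zyzyzyz',sg,q): R=R*Ro.from_euler(a,s*v)
        Rs.append((R,rt(tr)))
    # tool = A*R*B, A rot z, B rot z unknown
    def f(p): return np.concatenate([((Ro.from_euler('z',p[0])*R*Ro.from_euler('z',p[1])).inv()*T).as_rotvec() for R,T in Rs])
    for p0 in itertools.product([0,2,-2],[0,1.57,3.14,-1.57]):
        r=least_squares(f,p0); res.append((r.cost,sg,r.x))
res.sort(key=lambda t:t[0])
for r in res[:6]: print(r)
```

```text
[0.23869990128292637, 0.24099891005333468, 0.3590827564117619, 2.3138931901236597, -1.3650577589410022, 0.16999798334728553, 1.422008528015686] [0.23068883092736797, 0.8145800717479252, 0.5079461403092037, 0.15884800452474013] [0.48392130185559246, -0.33948452039716076, 0.12172556143342639]
(np.float64(1.0388246044943871e-13), (-1, -1, -1, -1, -1, -1, -1), array([-3.14159248,  4.71238881]))
(np.float64(1.0388246045117593e-13), (-1, 1, -1, 1, -1, 1, -1), array([1.70484320e-07, 1.57079616e+00]))
(np.float64(1.0388246046245659e-13), (-1, 1, -1, 1, -1, 1, -1), array([1.70482585e-07, 1.57079616e+00]))
(np.float64(1.0388246047103106e-13), (-1, 1, -1, 1, -1, 1, -1), array([1.70484382e-07, 1.57079616e+00]))
(np.float64(1.0388246047292106e-13), (-1, 1, -1, 1, -1, 1, -1), array([6.28318548, 1.57079616]))
(np.float64(1.0388246047683872e-13), (-1, 1, -1, 1, -1, 1, -1), array([1.70483083e-07, 1.57079616e+00]))
```

```bash
cat > kin.py <<'E'
from h import *
SG=np.array([-1,1,-1,1,-1,1,-1]);AX='zyzyzyz'
def frames(q):
    R=Ro.identity();out=[]
    for a,s,v in zip(AX,SG,q): R=R*Ro.from_euler(a,s*v); out.append(R)
    return out
def pos(q,P):
    F=frames(q); z=np.array([0,0,1.])
    return np.array([0,0,P[0]])+F[1].apply([P[4],P[6],P[1]])+F[3].apply([P[5],P[7],P[2]])+F[5].apply([P[8],P[9],P[3]])
S=[([-0.10810606,0.47780404,0.0223521,1.55646366,-0.01148458,1.10929953,-0.0830661],[.674336,-.0000294,.194718]),
 ([0.23869990128292637, 0.24099891005333468, 0.3590827564117619, 2.3138931901236597, -1.3650577589410022, 0.16999798334728553, 1.422008528015686],[0.48392130185559246, -0.33948452039716076, 0.12172556143342639])]
E
python3 - <<'E'
from kin import *
for nfree in [4,6,10]:
    def f(p): 
        P=np.zeros(10);P[:nfree]=p; return np.concatenate([pos(q,P)-x for q,x in S])*1000
    r=least_squares(f,np.r_[.35,.4,.4,.3,np.zeros(10)][:nfree]); print(nfree,r.x.round(4),r.fun.round(2))
E
```

```text
4 [0.4778 0.3902 0.5463 0.3643] [ -9.6   59.91  21.05  22.48  36.34 -21.05]
6 [12.0739 -6.3954  3.2161  1.0175  2.3337  2.987 ] [ 0.  0.  0. -0.  0. -0.]
10 [ 0.3461  0.4229  0.4348  0.319   0.0665 -0.0189 -0.0279 -0.0223 -0.021
 -0.0124] [ 0. -0. -0. -0.  0.  0.]
```

>>> move_arm --increments "1 -6 3 10 0.0685 0.1365 0; 1 -6 3 15 0.0685 0.1365 0; 1 0 -10 15 0.0685 0.1365 0; 1 0 -30 15 0.0685 0.1365 0; 1 0 -40 10 0 0 0; 1 0 -40 0 0 0 0; 1 0 -40 0 0 0 0; 1 0 0 0 0 0 0"

```text
t: 24.0
eef_pos: [0.4942, -0.4903, 0.1757]
tool_rot: [0.041, 0.846, 0.528, 0.071]
contact_force: [-1.6, 0.1, -0.4]
gripper_width: 1.0
```

```bash
cat > lg.py <<'E'
from station import bot
import json
o=bot.get_obs(); r=[o['q'].tolist(),o['tool_rot'].tolist(),o['eef_pos'].tolist()]; open('log.jsonl','a').write(json.dumps(r)+"\n"); print(o['t'],[[round(float(a),3) for a in x] for x in r])
E
python3 lg.py
```

```text
24.0 [[0.238, 0.57, 0.754, 1.663, -0.606, 1.024, 0.752], [0.041, 0.846, 0.528, 0.071], [0.494, -0.49, 0.176]]
```

```bash
cat >> kin.py <<'E'
import json
S=[(q,x) for q,x in S]
S.append(([.182,.103,.31,2.306,-.292,.284,.286],[.4614,-.287,.1536]))
try:
    for l in open('log.jsonl'):
        r=json.loads(l); S.append((r[0],r[2]))
except Exception: pass
def pos(q,P):
    # P: h, F0x, F1z(L1), F1x, F2x ,F2y(elbow lateral), F3z, F3x, F4x, F4y, F5z, F5x, F0y
    F=frames(q)
    return (np.array([0,0,P[0]])+F[0].apply([P[1],P[12],0])+F[1].apply([P[3],0,P[2]])+F[2].apply([P[4],P[5],0])
      +F[3].apply([P[7],0,P[6]])+F[4].apply([P[8],P[9],0])+F[5].apply([P[11],0,P[10]]))
P0=np.array([.35,0,.42,0,0,0,.42,0,0,0,.32,0,0])
def fitP(lam=.02):
    w=np.ones(13); w[[0,2,6,10]]=.2
    f=lambda P:np.r_[np.concatenate([pos(q,P)-x for q,x in S])*1000,(P-P0)*1000*lam*w]
    r=least_squares(f,P0); return r.x,r.fun[:3*len(S)]
E
python3 - <<'E'
from kin import *
for lam in [.2,.05,.01]:
    P,f=fitP(lam); print(lam,P.round(4),f.round(1))
E
```

```text
0.2 [ 2.907e-01  1.300e-03  5.387e-01 -2.200e-03  3.000e-04 -2.940e-02
  4.718e-01 -1.300e-03  1.300e-03 -2.000e-03  3.644e-01 -2.400e-03
 -3.010e-02] [-0.1  0.6  0.3 -0.3  0.9 -0.2  0.9 -0.2  0.3 -0.5 -0.1 -0.3]
0.05 [ 2.859e-01  1.000e-03  5.404e-01 -1.300e-03  5.000e-04 -3.110e-02
  4.714e-01 -1.600e-03  9.000e-04 -7.000e-04  3.617e-01 -1.100e-03
 -3.040e-02] [-0.   0.   0.  -0.   0.1  0.   0.1 -0.   0.  -0.  -0.  -0. ]
0.01 [ 2.853e-01  7.000e-04  5.405e-01 -8.000e-04  6.000e-04 -3.130e-02
  4.713e-01 -1.700e-03  8.000e-04 -5.000e-04  3.611e-01 -8.000e-04
 -3.050e-02] [-0.  0.  0. -0.  0.  0.  0. -0.  0. -0. -0. -0.]
```

```bash
cat >> kin.py <<'E'
LO=np.array([-2.96,-.34,-1.41,.24,-1.37,.17,-2.96]);HI=np.array([2.96,2.1,1.46,2.44,4.51,1.92,2.96])
PP,_=fitP(.05)
def rot(q): return frames(q)[-1]*Ro.from_euler('z',np.pi/2)
def err(q,T,x): return np.r_[(rot(q).inv()*T).as_rotvec(),(pos(q,PP)-x)*3]
def solve(T,x,q0,reg=1e-3,lo=LO,hi=HI):
    q0=np.clip(q0,lo+1e-3,hi-1e-3)
    r=least_squares(lambda q:np.r_[err(q,T,x),reg*(q-q0)],q0,bounds=(lo,hi)); return r.x,np.abs(err(r.x,T,x)).max()
def lidR(yaw,t):
    xr=np.array([np.cos(yaw),np.sin(yaw),0]); z=np.array([0,0,1.])
    return np.stack([np.cos(t)*xr+np.sin(t)*z,[-np.sin(yaw),np.cos(yaw),0],-np.sin(t)*xr+np.cos(t)*z])
E
python3 - <<'E'
from kin import *
F=lidR(-.466,.611); 
G=np.array([.486,-.359,.094])
rng=np.random.default_rng(1)
for flip in (1,-1):
    T=Ro.from_matrix(np.stack([flip*F[1],flip*F[0],-F[2]],1))
    for back in (0,.07):
        x=G-(.053-back)*F[2]; sols=[]
        for k in range(60):
            q,e=solve(T,x,rng.uniform(LO,HI),1e-4)
            if e<2e-3: sols.append(q.round(2))
        sols=np.array(sols); print(flip,back,len(sols)); print(sols[np.argsort(sols[:,4])][::max(1,len(sols)//14)] if len(sols) else '')
E
```

```text
1 0 45
[[ 1.61  1.   -1.4   2.22  1.84  0.85 -1.32]
 [ 1.61  1.01 -1.41  2.22  1.84  0.85 -1.32]
 [ 1.46  0.73 -1.12  2.22  1.88  0.54 -1.51]
 [ 1.39  0.67 -1.01  2.23  1.91  0.46 -1.59]
 [ 1.36  0.64 -0.97  2.23  1.93  0.43 -1.63]
 [ 1.18  0.55 -0.74  2.24  2.09  0.3  -1.86]
 [ 1.1   0.51 -0.63  2.24  2.21  0.25 -2.  ]
 [ 0.99  0.48 -0.5   2.25  2.39  0.21 -2.22]
 [ 0.79  0.45 -0.26  2.26  2.87  0.17 -2.74]
 [ 0.58  0.44 -0.02  2.27  3.41  0.19  2.96]
 [ 0.58  0.44 -0.02  2.27  3.41  0.19  2.96]
 [ 0.57  0.44 -0.01  2.27  3.42  0.19  2.95]
 [-0.2   0.71  1.    2.32  4.23  0.67  1.95]
 [-0.36  1.24  1.45  2.33  4.24  1.26  1.66]
 [-0.3   0.92  1.22  2.32  4.26  0.9   1.82]]
1 0.07 43
[[ 1.69  0.73 -1.41  2.28  1.65  0.64 -1.29]
 [ 1.69  0.73 -1.41  2.28  1.65  0.64 -1.29]
 [ 1.63  0.6  -1.27  2.28  1.65  0.49 -1.34]
 [ 1.4   0.42 -0.95  2.29  1.7   0.26 -1.48]
 [ 1.23  0.35 -0.75  2.29  1.79  0.17 -1.62]
 [ 1.23  0.35 -0.75  2.29  1.79  0.17 -1.62]
 [ 1.23  0.35 -0.75  2.29  1.79  0.17 -1.62]
 [ 0.29  0.28  0.32  2.35  4.22  0.17  2.14]
 [ 0.29  0.28  0.32  2.35  4.22  0.17  2.14]
 [
[... 1074 characters left out ...]
 2.28  1.65  0.63  1.84]
 [ 1.69  0.73 -1.41  2.28  1.65  0.64  1.85]
 [ 1.33  0.39 -0.86  2.29  1.73  0.22  1.61]
 [ 1.23  0.35 -0.75  2.29  1.79  0.17  1.52]
 [ 1.23  0.35 -0.75  2.29  1.79  0.17  1.52]
 [ 1.23  0.35 -0.75  2.29  1.79  0.17  1.52]
 [ 1.23  0.35 -0.75  2.29  1.79  0.17  1.52]
 [ 1.23  0.35 -0.75  2.29  1.79  0.17  1.52]
 [ 1.23  0.35 -0.75  2.29  1.79  0.17  1.52]
 [ 0.29  0.28  0.32  2.35  4.22  0.17 -1.  ]
 [ 0.29  0.28  0.32  2.35  4.22  0.17 -1.  ]
 [ 0.29  0.28  0.33  2.35  4.22  0.17 -1.01]
 [ 0.24  0.28  0.38  2.35  4.24  0.19 -1.04]
 [ 0.03  0.31  0.63  2.36  4.34  0.27 -1.15]
 [-0.42  0.9   1.45  2.38  4.43  1.   -1.41]
 [-0.4   0.72  1.33  2.38  4.44  0.8  -1.36]]
```

```bash
cat > hist.py <<'E'
H="""-35 38 2 0 0 -0.0123*8
1 13 -40 0 0 0;0 0 -45 0 0 0;0 0 -45 0 0 0;0 0 -17 0 0 0;0 0 0 0 0 0*4
0 0 35 0 0 0;0 0 60 0 0 0*2;45 -38 15 0 0 0;45 -38 0 0 0 0*2;44 -36 0 0 0 0;29 -21 0 0 0 0
-46 38 0 0 0 0*4;-25 20 0 0 0 0;0 0 -10 0 0 0;0 0 -50 0 0 0*2
0 0 -45 0 0 0;0 0 -18 0 0 0
0 0 10 0 0 0;0 0 -25 0 0 0;0 0 -20 0 0 0
0 0 5 0 0 0;0 0 20 0 0 0*2
0 0 40 0 0 0;0 0 50 0 0 0;40 -33 30 0 0 0;45 -37 0 0 0 0*3;25 -21 0 0 0 0;9 -8 0 0 0 0
0 0 -20 0 0 0;0 0 -25 0 0 0;0 0 -20 0 0 0
-.5 0 -8 0 0 0;0 0 -8 0 0 0*5
0 0 -9 0 0 0*2;0 0 -12 0 0 0
0 0 10 0 0 0;0 0 30 0 0 0;0 0 50 0 0 0*2;0 30 20 0 0 0
-9 40 -10 0 0 0;-9 45 -10 0 0 0*3;-9 35 -10 0 0 0;-1 8 0 0 0 0
-.5 3.5 -35 0 0 0;0 0 -40 0 0 0*2;0 0 -19 0 0 0
0 0 5 0 0 0;0 0 30 0 0 0;0 0 45 0 0 0*2;0 0 35 0 0 0
4 -35 0 0 0 0;5 -50 0 0 0 0;6 -55 0 0 0 0*3;5 -50 0 0 0 0;4.5 -35 0 0 0 0;0 -9.5 0 0 0 0
0 0 -15 0 0 0;0 0 -20 0 0 0;0 0 -15 0 0 0;0 0 -10 0 0 0
.5 .8 -8 0 0 0;0 0 -8 0 0 0*2;0 0 -9 0 0 0*3
0 0 -9 0 0 0;0 0 -8 0 0 0;0 0 -8 0 0 0
0 0 10 0 0 0;0 0 30 0 0 0;0 0 50 0 0 0*2;0 0 20 0 0 0
-18 -49 0 0 0 -0.092*4;-18 -49 -10 -0.0686 -0.1364 0;-18 -49 -15 -0.0686 -0.1364 0;-18 -49 -20 -0.0686 -0.1364 0;-17 -50 -20 -0.0686 -0.1364 0;M
4 -17 -11 0 0 0*2;4 -17 -11 -0.025 -0.0285 -0.005;4 -17 -13 -0.025 -0.0285 -0.005;0 0 0 -0.025 -0.0285 -0.005;0 0 0 -0.024 -0.0285 -0.004;M
-6 3 10 0.0685 0.1365 0;-6 3 15 0.0685 0.1365 0;0 -10 15 0.0685 0.1365 0;0 -30 15 0.0685 0.1365 0;0 -40 10 0 0 0;0 -40 0 0 0 0*2;M"""
def rows(h=H):
    for line in h.split("\n"):
        for it in line.split(";"):
            if it=="M": yield None; continue
            n=1
            if "*" in it: it,n=it.split("*"); n=int(n)
            for _ in range(n): yield [float(a) for a in it.split()]
E
cat > sim.py <<'E'
from kin import *
from hist import rows
VM=np.array([2.39,2.39,3.14,3.14,3.14,3.14,3.14])
def jac(q):
    J=np.zeros((6,7)); x=pos(q,PP);R=rot(q)
    for i in range(7):
        d=np.zeros(7);d[i]=1e-5
        J[:3,i]=(pos(q+d,PP)-x)/1e-5; J[3:,i]=(rot(q+d)*R.inv()).as_rotvec()/1e-5
    return J
def step(q,T,x,lam,n,w=None,null=0,qn=None):
    dq0=q.copy()
    for _ in range(n):
        e=np.r_[x-pos(q,PP),(T*rot(q).inv()).as_rotvec()]
        act=np.ones(7,bool)
        J=jac(q)
        for _ in range(4):
            Ja=J[:,act]; d=np.zeros(7); d[act]=Ja.T@np.linalg.solve(Ja@Ja.T+lam**2*np.eye(6),e)
            if null: 
                Jp=np.linalg.pinv(Ja); N=np.eye(act.sum())-Jp@Ja; d[act]+=null*N@((qn-q)[act])
            bad=act&(((q+d)<LO-1e-9)|((q+d)>HI+1e-9))
            if not bad.any(): break
            act&=~bad
        q=np.clip(q+d,LO,HI)
    return q
def run(q,T,x,rws,lam=.01,n=4,null=0,qn=None,vlim=True):
    out=[]
    for r in rws:
        if r is None: out.append((q.copy(),pos(q,PP),rot(q))); continue
        T2=Ro.from_rotvec(r[3:])*T; x2=x+np.array(r[:3])/1000
        q2=step(q,T2,x2,lam,n,None,null,qn)
        s=np.max(abs(q2-q)/(VM*.7*.125)); 
        if vlim and s>1: q2=q+(q2-q)/s
        q=q2; T=rot(q);x=pos(q,PP)
    return q,T,x,out
Q0=np.array(S[0][0])
E
python3 - <<'E'
from sim import *
for lam,null,qn in [(.01,0,None),(.05,0,None),(.1,0,None),(.01,.05,Q0),(.01,.02,(LO+HI)/2),(.05,.1,Q0)]:
    try:
        q,T,x,out=run(Q0,rot(Q0),pos(Q0,PP),list(rows()),lam,6,null,qn); print(lam,null)
        for o in out: print(o[0].round(3),o[1].round(3))
    except Exception as ex: print(ex)
print("actual"); 
for k in (2,1,3): print(np.round(S[k][0],3),np.round(S[k][1],3))
E
```

```text
0.01 0
[ 0.424  0.142  0.019  2.282  0.166  0.32  -0.159] [ 0.444 -0.301  0.134]
[ 0.88   0.301 -0.397  2.273  0.951  0.21  -0.834] [ 0.446 -0.356  0.087]
[ 1.1    0.632 -0.591  1.506  0.476  1.233 -0.044] [ 0.435 -0.516  0.149]
0.05 0
[ 0.259  0.069  0.288  2.272 -0.23   0.315  0.279] [ 0.457 -0.321  0.182]
[ 0.265  0.205  0.406  2.294 -1.31   0.176  1.422] [ 0.473 -0.381  0.151]
[ 0.233  0.586  0.842  1.608 -0.622  1.065  0.797] [ 0.483 -0.531  0.205]
0.1 0
[ 0.286  0.042  0.271  2.271 -0.213  0.315  0.274] [ 0.454 -0.328  0.196]
[ 0.433  0.156  0.26   2.254 -1.008  0.171  1.158] [ 0.471 -0.406  0.185]
[ 0.364  0.53   0.675  1.516 -0.45   1.106  0.677] [ 0.474 -0.556  0.241]
0.01 0.05
[ 0.422  0.137  0.024  2.282  0.168  0.312 -0.162] [ 0.446 -0.304  0.138]
[ 0.772  0.282 -0.268  2.276  0.839  0.175 -0.736] [ 0.448 -0.36   0.093]
[0.601 0.554 0.17  1.55  0.043 1.096 0.282] [ 0.437 -0.523  0.155]
0.01 0.02
[ 0.813  0.172 -0.397  2.241  0.349  0.325 -0.326] [ 0.461 -0.305  0.143]
[ 0.985  0.319 -0.515  2.263  1.278  0.2   -1.148] [ 0.469 -0.363  0.099]
[ 1.04   0.543 -0.446  1.601  0.405  0.971 -0.01 ] [ 0.46  -0.541  0.154]
0.05 0.1
[ 0.258  0.069  0.289  2.272 -0.231  0.315  0.28 ] [ 0.457 -0.321  0.182]
[ 0.29   0.207  0.381  2.289 -1.237  0.178  1.352] [ 0.472 -0.381  0.149]
[ 0.642  0.445  0.211  1.634 -0.284  0.909  0.534] [ 0.488 -0.521  0.2  ]
actual
[ 0.182  0.103  0.31   2.306 -0.292  0.284  0.286] [ 0.461 -0.287  0.154]
[ 0.239  0.241  0.359  2.314 -1.365  0.17   1.422] [ 0.484 -0.339  0.122]
[ 0.238  0.57   0.754  1.663 -0.606  1.024  0.752] [ 0.494 -0.49   0.176]
```

```bash
python3 lg.py
python3 - <<'E'
from sim import *
L=list(rows()); idx=[i for i,r in enumerate(L) if r is None]
seg=L[idx[1]+1:]
q0=np.array(S[1][0])
for n in (1,3,6,12):
  for lam in (.02,.03,.05,.07):
    q,T,x,out=run(q0,rot(q0),pos(q0,PP),seg,lam,n); print(n,lam,q.round(3),x.round(3))
print(np.round(S[-1][0],3),np.round(S[-1][1],4))
E
```

```text
24.0 [[0.238, 0.57, 0.754, 1.663, -0.606, 1.024, 0.752], [0.041, 0.846, 0.528, 0.071], [0.494, -0.49, 0.176]]
1 0.02 [ 0.103  0.57   0.945  1.771 -0.569  0.936  0.762] [ 0.433 -0.51   0.173]
1 0.03 [ 0.105  0.593  0.952  1.757 -0.557  0.96   0.755] [ 0.427 -0.512  0.168]
1 0.05 [ 0.12   0.64   0.947  1.754 -0.563  0.979  0.771] [ 0.416 -0.51   0.145]
1 0.07 [ 0.136  0.696  0.94   1.76  -0.566  0.993  0.788] [ 0.398 -0.505  0.114]
3 0.02 [ 0.234  0.566  0.752  1.665 -0.607  1.024  0.75 ] [ 0.497 -0.486  0.176]
3 0.03 [ 0.217  0.58   0.783  1.658 -0.62   1.041  0.76 ] [ 0.496 -0.487  0.177]
3 0.05 [ 0.192  0.608  0.833  1.645 -0.641  1.075  0.775] [ 0.494 -0.489  0.176]
3 0.07 [ 0.183  0.627  0.856  1.636 -0.648  1.093  0.781] [ 0.491 -0.491  0.173]
6 0.02 [ 0.233  0.566  0.753  1.665 -0.607  1.024  0.751] [ 0.497 -0.486  0.176]
6 0.03 [ 0.217  0.581  0.783  1.658 -0.62   1.042  0.76 ] [ 0.496 -0.487  0.176]
6 0.05 [ 0.192  0.609  0.833  1.644 -0.641  1.075  0.775] [ 0.494 -0.489  0.176]
6 0.07 [ 0.181  0.622  0.856  1.638 -0.65   1.091  0.781] [ 0.493 -0.49   0.176]
12 0.02 [ 0.233  0.566  0.753  1.665 -0.607  1.024  0.751] [ 0.497 -0.486  0.176]
12 0.03 [ 0.217  0.581  0.783  1.658 -0.62   1.042  0.76 ] [ 0.496 -0.487  0.176]
12 0.05 [ 0.192  0.609  0.833  1.644 -0.641  1.075  0.775] [ 0.494 -0.489  0.176]
12 0.07 [ 0.181  0.622  0.856  1.638 -0.65   1.091  0.781] [ 0.493 -0.49   0.176]
[ 0.238  0.57   0.754  1.663 -0.606  1.024  0.752] [ 0.4942 -0.4903  0.1757]
```

```bash
cat >> sim.py <<'E'
def jac(q):
    F=frames(q); z=np.array([0,0,1.]); o=np.array([0,0,PP[0]])
    pts=[o]; p=pos(q,PP)
    # joint origins: shoulder (j1..j3 axes), elbow(j3 axis through L1 line w/ lateral), use generic chain
    t0=o; a=o+F[0].apply([PP[1],PP[12],0]); b=a+F[1].apply([PP[3],0,PP[2]]); c=b+F[2].apply([PP[4],PP[5],0]); d=c+F[3].apply([PP[7],0,PP[6]]); e=d+F[4].apply([PP[8],PP[9],0])
    org=[o,a,b,c,d,e,p]; prev=[Ro.identity()]+F[:-1]
    J=np.zeros((6,7))
    for i in range(7):
        ax=prev[i].apply([0,0,1.] if AX[i]=='z' else [0,1.,0])*SG[i]
        J[:3,i]=np.cross(ax,p-org[i]); J[3:,i]=ax
    return J
def interp(T0,x0,T1,x1,n):
    rv=(T1*T0.inv()).as_rotvec()/n; d=(x1-x0)*1000/n
    return [list(np.r_[d,rv])]*n
YR=np.array([-np.sin(-.466),np.cos(-.466),0]); XR=np.array([np.cos(-.466),np.sin(-.466),0])
F_=lidR(-.466,.611); TG=Ro.from_matrix(np.stack([F_[1],F_[0],-F_[2]],1)); G=np.array([.4862,-.3592,.0940])
def perr(q,T,x): return np.linalg.norm(pos(q,PP)-x)*1000, np.degrees((T*rot(q).inv()).magnitude())
E
python3 - <<'E'
from sim import *
import time
L=list(rows()); t=time.time()
q,T,x,out=run(Q0,rot(Q0),pos(Q0,PP),L,.02,3)
for o in out: print(o[0].round(3),o[1].round(3))
print(time.time()-t,len(L))
E
```

```text
[ 0.424  0.068  0.093  2.265 -0.141  0.315  0.171] [ 0.459 -0.315  0.184]
[ 0.273  0.209  0.373  2.298 -1.2    0.174  1.293] [ 0.473 -0.366  0.142]
[ 0.264  0.567  0.761  1.608 -0.55   1.073  0.724] [ 0.481 -0.514  0.198]
0.9865200519561768 130
```

```bash
nproc
cat > search.py <<'E'
from sim import *
from multiprocessing import Pool
qc=np.array(S[-1][0])
def T_of(yaw,a,b):
    base=Ro.from_matrix(np.stack([YR,XR,[0,0,-1]],1)); return Ro.from_rotvec(a*XR+b*YR)*Ro.from_euler('z',yaw)*base
def cand(seed):
    r=np.random.default_rng(seed)
    two=r.random()<.5
    w=[]
    for _ in range(2 if two else 1):
        w.append((r.uniform(-1.2,.8),r.uniform(-.7,.7),r.uniform(-.5,.5),r.uniform([.45,-.6,.15],[.68,-.25,.32])))
    return w
def ev(seed,lam=.02,rec=False,w=None):
    w=w or cand(seed); q=qc.copy(); T=rot(q);x=pos(q,PP); qs=[]
    wp=[(T_of(a,b,c),np.array(p),8) for a,b,c,p in w]+[(TG,G-(.053-.09)*F_[2],8),(TG,G-.053*F_[2],4)]
    es=[]
    for Tn,xn,n in wp:
        q,T,x,_=run(q,T,x,interp(T,x,Tn,xn,n),lam,3); es.append(perr(q,Tn,xn)); qs.append(q)
    return (es[-2][1]+es[-2][0]*.2+es[-1][0]*.5+es[-1][1]*2+(.5 if len(w)>1 else 0)-20*min(qs[-2][5]-.17,.1)-20*min(qs[-1][5]-.17,.1),seed,w,np.round(es,1).tolist(),[a.round(2) for a in qs])
if __name__=="__main__":
    with Pool() as p: R=p.map(ev,range(1200),chunksize=10)
    R.sort(key=lambda t:t[0])
    for r in R[:6]: print(r[0],r[2],r[3]);print(*r[4],sep="\n")
E
time OMP_NUM_THREADS=1 python3 search.py
```

```text
4
14.4696363213593 [(0.433136178723049, 0.21323671741832917, 0.4754134282847533, array([ 0.66670612, -0.57359873,  0.19574153])), (-1.122551255909148, -0.40122930939123347, -0.482896875347375, array([ 0.67270781, -0.36061434,  0.17017888]))] [[61.8, 8.0], [24.5, 13.0], [30.1, 9.0], [1.4, 0.2]]
[ 0.7   1.08 -0.14  0.52  0.    1.91  0.57]
[-0.01  0.49  0.4   1.78  0.29  0.54 -1.3 ]
[ 0.93  0.29 -0.48  2.25  1.32  0.18 -1.38]
[ 1.16  0.53 -0.71  2.24  2.1   0.29 -1.88]
26.204846248537255 [(-0.23658809826648275, -0.1170881509429349, 0.433344203968658, array([ 0.65523696, -0.54584625,  0.2367746 ])), (-1.1974400469949809, -0.4469469518210401, -0.2538469197534836, array([ 0.54308072, -0.45265015,  0.18779546]))] [[34.9, 12.1], [0.0, 0.0], [30.0, 16.0], [6.4, 1.3]]
[ 0.43  0.94  0.28  0.68 -0.04  1.76  0.03]
[-0.16  0.5   0.72  1.83  0.2   0.67 -1.35]
[ 0.7   0.26 -0.24  2.26  1.19  0.2  -1.39]
[ 1.07  0.49 -0.61  2.25  2.15  0.25 -1.98]
27.854337510044054 [(-0.6175382818800539, 0.3878981257762728, 0.41729999926912387, array([ 0.59296842, -0.37476094,  0.29959279])), (0.5666818629598995, -0
[... 1076 characters left out ...]
[25.5, 5.6]]
[ 0.6   0.94  0.07  0.91 -0.49  1.85  0.08]
[-0.14  0.58  0.36  1.71  0.34  1.22 -0.51]
[ 0.51  0.24 -0.08  2.25  0.66  0.27 -0.64]
[ 0.96  0.43 -0.51  2.25  1.72  0.23 -1.58]
37.837992384834756 [(0.4201524768820162, 0.531616990166464, 0.4964323964809776, array([ 0.46222374, -0.41883649,  0.31775287])), (-0.7937627269206127, -0.6208343226409736, 0.2615848563196883, array([ 0.6054052 , -0.37174442,  0.1795    ]))] [[46.5, 5.0], [0.0, 0.0], [20.7, 14.6], [20.2, 5.8]]
[ 0.78  0.74  0.06  1.12 -0.35  1.88  0.72]
[-0.08  0.84  0.53  1.27  0.19  1.46 -0.95]
[ 0.39  0.27  0.03  2.22  0.75  0.28 -0.88]
[ 0.91  0.43 -0.46  2.24  1.77  0.23 -1.68]
real	1m2.278s
user	3m57.617s
sys	0m0.419s
```

```bash
cat > search2.py <<'E'
from search import *
def cand(seed):
    r=np.random.default_rng(seed)
    return [(r.uniform(-1.2,.8),r.uniform(-.8,-.2),r.uniform(-.5,.3),r.uniform([.45,-.5,.15],[.62,-.28,.28])),]
def ev2(seed):
    a,b,c,p=cand(seed)[0]; q=qc.copy(); T=rot(q);x=pos(q,PP);qs=[];es=[]
    for Tn,xn,n in [(T_of(a,b,c),np.array(p),8),(TG,G-(.053-.09)*F_[2],12),(TG,G-.053*F_[2],5)]:
        q,T,x,_=run(q,T,x,interp(T,x,Tn,xn,n),.02,3); es.append(perr(q,Tn,xn)); qs.append(q)
    return (es[-2][1]+es[-2][0]*.2+es[-1][0]*.5+es[-1][1]*2-20*min(qs[-2][5]-.17,.1)-20*min(qs[-1][5]-.17,.1),(a,b,c,p.round(3)),np.round(es,1).tolist(),[a.round(2) for a in qs])
if __name__=="__main__":
    with Pool() as p: R=p.map(ev2,range(800),chunksize=10)
    R.sort(key=lambda t:t[0])
    for r in R[:6]: print(r[0],r[1],r[2]);print(*r[3],sep="\n")
E
OMP_NUM_THREADS=1 python3 search2.py
```

```text
7.664744505622483 (-0.34758125152711905, -0.5891864819030311, -0.46126386632201355, array([ 0.454, -0.357,  0.204])) [[9.8, 3.1], [11.6, 7.3], [0.1, 0.0]]
[-0.86  0.54  1.38  2.25  0.11  0.35 -0.51]
[ 0.73  0.2  -0.27  2.32  1.26  0.17 -1.26]
[ 1.14  0.53 -0.69  2.24  2.14  0.28 -1.92]
15.090239753548035 (-0.7629345967035832, -0.6436492671682977, -0.46043839417843324, array([ 0.542, -0.381,  0.253])) [[8.5, 3.2], [22.4, 10.6], [2.2, 0.3]]
[-0.79  0.68  1.38  2.04 -0.1   0.49 -0.74]
[ 0.5   0.2  -0.05  2.3   1.21  0.17 -1.33]
[ 1.09  0.51 -0.63  2.24  2.19  0.25 -1.99]
15.225118973335231 (-0.8673413863042079, -0.6623426202076104, -0.3843120685381104, array([ 0.487, -0.304,  0.249])) [[28.5, 9.3], [12.7, 10.8], [4.4, 0.6]]
[-0.93  0.5   1.37  2.13  0.17  0.59 -1.  ]
[ 0.45  0.18 -0.01  2.32  1.14  0.17 -1.28]
[ 1.08  0.5  -0.61  2.25  2.18  0.25 -1.99]
15.974476545310658 (-0.7284023903749344, -0.5425358008005133, -0.4261815867573663, array([ 0.551, -0.328,  0.263])) [[7.6, 2.1], [18.5, 10.5], [4.3, 0.6]]
[-0.87  0.58  1.37  2.01 -0.04  0.61 -0.79]
[ 0.45  0.19 -0.01  2.3   1.08  0.17 -1.22]
[ 1.08  0.5  -0.61  2.25  2.17  0.25 -1.98]
16.4951830770407 (-0.9225597915351784, -0.7973232277578397, -0.4221650120398869, array([ 0.462, -0.444,  0.248])) [[10.4, 6.7], [30.8, 11.2], [1.2, 0.2]]
[-0.72  0.73  1.43  2.14 -0.12  0.37 -0.72]
[ 0.57  0.18 -0.1   2.31  1.31  0.17 -1.41]
[ 1.1   0.51 -0.63  2.24  2.19  0.26 -1.99]
17.818724956924395 (-0.890923231865516, -0.7831068266440921, -0.38148996878902885, array([ 0.478, -0.314,  0.252])) [[31.2, 11.1], [12.5, 11.6], [6.4, 1.0]]
[-0.94  0.6   1.39  2.14  0.16  0.57 -1.  ]
[ 0.34  0.18  0.1   2.34  1.22  0.17 -1.37]
[ 1.04  0.48 -0.57  2.25  2.21  0.24 -2.04]
```

```bash
cat > plan.py <<'E'
from search import *
def show(T,x,Tn,xn,n):
    r=interp(T,x,Tn,xn,n)[0]; print(n,"rows of",np.round(r[:3],1),np.round(r[3:],4)); return [list(np.r_[np.round(r[:3],1),np.round(r[3:],4)])]*n
E
python3 - <<'E'
from plan import *
q=qc.copy();T=rot(q);x=pos(q,PP)
for w,n in [((T_of(-.35,-.59,-.46),np.array([.454,-.357,.204])),8),((TG,G+.037*F_[2]),12),((TG,G+.037*F_[2]),4)]:
    R=show(T,x,w[0],w[1],n); 
    for r in R:
        q,T,x,_=run(q,T,x,[r],.02,3); c=np.array([0,0,PP[0]])+frames(q)[1].apply([0,0,.54]); print(q.round(2),x.round(3),rot(q).as_matrix()[:,2].round(2),"elbow",c.round(2))
    print(perr(q,*w))
E
```

```text
8 rows of [-5.  16.7  3.5] [-0.0841 -0.0151 -0.05  ]
[ 0.12  0.51  0.81  1.77 -0.57  0.89  0.67] [ 0.489 -0.474  0.179] [ 0.18 -0.09 -0.98] elbow [ 0.26 -0.03  0.76]
[-0.01  0.45  0.88  1.87 -0.51  0.76  0.56] [ 0.484 -0.457  0.183] [ 0.18 -0.18 -0.97] elbow [0.24 0.   0.77]
[-0.17  0.42  0.98  1.96 -0.44  0.65  0.43] [ 0.479 -0.44   0.186] [ 0.19 -0.27 -0.95] elbow [0.21 0.04 0.78]
[-0.36  0.41  1.1   2.05 -0.36  0.55  0.29] [ 0.474 -0.423  0.19 ] [ 0.19 -0.35 -0.92] elbow [0.2  0.07 0.78]
[-0.55  0.44  1.24  2.12 -0.31  0.46  0.15] [ 0.469 -0.407  0.193] [ 0.18 -0.44 -0.88] elbow [0.19 0.12 0.78]
[-0.71  0.51  1.36  2.18 -0.3   0.4   0.03] [ 0.464 -0.39   0.197] [ 0.17 -0.52 -0.84] elbow [0.2  0.17 0.76]
[-0.79  0.52  1.38  2.22 -0.09  0.37 -0.24] [ 0.459 -0.378  0.199] [ 0.15 -0.58 -0.8 ] elbow [0.19 0.19 0.76]
[-0.86  0.54  1.38  2.25  0.11  0.35 -0.52] [ 0.455 -0.366  0.201] [ 0.13 -0.63 -0.77] elbow [0.18 0.21 0.75]
(np.float64(9.489353824130655), np.float64(3.049439648548998))
12 rows of [ 1.   1.3 -6.4] [ 0.0232 -0.0184  0.0363]
[-0.85  0.5   1.37  2.27  0.11  0.31 -0.49] [ 0
[... 1221 characters left out ...]
6  -0.356  0.131] [ 0.43 -0.35 -0.84] elbow [ 0.08 -0.07  0.81]
(np.float64(11.658655631195318), np.float64(7.375664542270281))
4 rows of [ 1.8  1.5 -1.7] [ 0.0142 -0.0179  0.0226]
[ 0.92  0.23 -0.45  2.31  1.36  0.17 -1.31] [ 0.462 -0.354  0.129] [ 0.45 -0.33 -0.83] elbow [ 0.07 -0.1   0.81]
[ 1.09  0.26 -0.62  2.31  1.43  0.17 -1.34] [ 0.464 -0.353  0.128] [ 0.47 -0.3  -0.83] elbow [ 0.06 -0.12  0.81]
[ 1.23  0.29 -0.76  2.3   1.5   0.17 -1.37] [ 0.465 -0.351  0.126] [ 0.49 -0.28 -0.82] elbow [ 0.05 -0.15  0.8 ]
[ 1.35  0.33 -0.87  2.3   1.56  0.18 -1.38] [ 0.467 -0.35   0.124] [ 0.51 -0.26 -0.82] elbow [ 0.04 -0.17  0.8 ]
(np.float64(0.13660905697454562), np.float64(0.010385834524143753))
```

The model reproduces the logged motion (offset-shoulder 7R, damped least-squares steps). It also shows a route: tilt sideways first, so that joint 5 goes positive, then swing to the lid.

>>> move_arm --increments "1 -5 16.7 3.5 -0.084 -0.015 -0.05; 1 -5 16.7 3.5 -0.084 -0.015 -0.05; 1 -5 16.7 3.5 -0.084 -0.015 -0.05; 1 -5 16.7 3.5 -0.084 -0.015 -0.05; 1 -5 16.7 3.5 -0.084 -0.015 -0.05; 1 -5 16.7 3.5 -0.084 -0.015 -0.05; 1 -5 16.7 3.5 -0.084 -0.015 -0.05; 1 -5 16.7 3.5 -0.084 -0.015 -0.05"

```text
t: 25.0
eef_pos: [0.4565, -0.3534, 0.2025]
tool_rot: [0.353, 0.866, 0.35, -0.064]
contact_force: [-0.4, 0.0, -0.0]
gripper_width: 0.999
```

```bash
python3 lg.py
cat > next.py <<'E'
import sys
from plan import *
back=float(sys.argv[1]); n=int(sys.argv[2])
q=np.array(S[-1][0]);T=rot(q);x=pos(q,PP); print("fk err",np.round((x-S[-1][1])*1000,1))
w=(TG,G+(back-.053)*F_[2])
for k in range(int(sys.argv[3]) if len(sys.argv)>3 else 1):
    R=show(T,x,w[0],w[1],n)
    for r in R: q,T,x,_=run(q,T,x,[r],.02,3); print(q.round(2),x.round(3),np.round(perr(q,*w),1))
E
python3 next.py .09 12; python3 next.py .09 8 2
```

```text
25.0 [[-0.925, 0.643, 1.452, 2.265, -0.093, 0.343, -0.373], [0.353, 0.866, 0.35, -0.064], [0.457, -0.353, 0.202]]
fk err [ 0. -0.  0.]
12 rows of [ 0.9  0.3 -6.5] [ 0.0257 -0.0172  0.0374]
[-0.91  0.59  1.44  2.29 -0.09  0.3  -0.35] [ 0.457 -0.353  0.196] [72.4 30.6]
[-0.89  0.54  1.41  2.3  -0.07  0.25 -0.32] [ 0.458 -0.353  0.189] [65.8 27.8]
[-0.87  0.49  1.39  2.32 -0.06  0.21 -0.29] [ 0.459 -0.353  0.183] [59.3 25. ]
[-0.83  0.43  1.35  2.34 -0.05  0.17 -0.26] [ 0.46  -0.352  0.176] [52.7 22.3]
[-0.8   0.35  1.31  2.34  0.14  0.17 -0.4 ] [ 0.464 -0.35   0.179] [54.4 19.5]
[-0.73  0.27  1.22  2.34  0.42  0.17 -0.63] [ 0.464 -0.35   0.174] [50.3 17.5]
[-0.56  0.19  1.02  2.35  0.69  0.17 -0.85] [ 0.465 -0.349  0.169] [44.6 14.7]
[-0.35  0.16  0.8   2.35  0.8   0.17 -0.94] [ 0.465 -0.349  0.163] [38.7 12.8]
[-0.14  0.15  0.59  2.34  0.87  0.17 -0.98] [ 0.465 -0.349  0.158] [33.7 11.5]
[ 0.07  0.15  0.38  2.34  0.92  0.17 -1.01] [ 0.465 -0.35   0.153] [29.1 10.4]
[ 0.28  0.16  0.17  2.33  0.97  0.17 -1.04] [ 0.464 -0.351  0.149] [24.4  9.4]
[ 0.49  0.17 -0.04  2.32  1.03  0.17 -1.06
[... 719 characters left out ...]
352  0.143] [19.4 11.1]
8 rows of [ 0.7  0.3 -2.3] [ 0.0106 -0.013   0.0175]
[ 0.31  0.17  0.14  2.33  1.04  0.17 -1.1 ] [ 0.462 -0.352  0.141] [17.1  9.7]
[ 0.52  0.18 -0.07  2.32  1.13  0.17 -1.16] [ 0.463 -0.351  0.138] [14.7  8.3]
[ 0.71  0.19 -0.26  2.32  1.21  0.17 -1.22] [ 0.464 -0.351  0.136] [12.4  6.9]
[ 0.89  0.21 -0.43  2.31  1.29  0.17 -1.26] [ 0.464 -0.351  0.134] [10.   5.5]
[ 1.03  0.24 -0.57  2.31  1.37  0.17 -1.3 ] [ 0.465 -0.35   0.132] [7.6 4.1]
[ 1.15  0.26 -0.68  2.3   1.43  0.17 -1.33] [ 0.466 -0.35   0.129] [5.2 2.8]
[ 1.26  0.29 -0.78  2.3   1.49  0.17 -1.35] [ 0.466 -0.35   0.127] [2.8 1.4]
[ 1.35  0.32 -0.86  2.3   1.54  0.17 -1.37] [ 0.467 -0.35   0.125] [0.4 0. ]
```

Run:
```python
from plan import *
q0=np.array(S[-1][0]); w=(TG,G+.037*F_[2])
r1=[1.3,.5,-9.8,.0385,-.0258,.0561]
# variant: first 4 rows mostly tilt about YR with no roll-back
alts={"direct":[r1]*8}
ta=T_of(-.1,-.45,-.75)
for nm,wp in {"v1":(T_of(-.1,-.45,-.7),np.array([.462,-.352,.18])),"v2":(T_of(-.2,-.6,-.75),np.array([.462,-.352,.18])),"v3":(T_of(0,-.4,-.6),np.array([.462,-.352,.18]))}.items():
    R=interp(rot(q0),pos(q0,PP),*wp,8); alts[nm]=[list(np.r_[np.round(R[0][:3],1),np.round(R[0][3:],4)])]*8
for nm,R in alts.items():
    print(nm,R[0])
    for lam in (.01,.02,.05):
        q,T,x,_=run(q0,rot(q0),pos(q0,PP),R,lam,3); a=q.round(2)
        q,T,x,_=run(q,T,x,interp(T,x,*w,8),lam,3); print(lam,a,q.round(2),np.round(perr(q,*w),1))
```

```text
direct [1.3, 0.5, -9.8, 0.0385, -0.0258, 0.0561]
0.01 [ 0.07  0.19  0.37  2.35  1.06  0.19 -1.17] [ 1.38  0.34 -0.9   2.3   1.55  0.19 -1.36] [0. 0.]
0.02 [ 0.1   0.17  0.34  2.33  0.94  0.18 -1.04] [ 1.34  0.32 -0.86  2.3   1.54  0.17 -1.36] [0.4 0. ]
0.05 [-0.19  0.07  0.73  2.34 -0.23  0.17  0.25] [ 0.14  0.15  0.48  2.32 -1.01  0.17  1.08] [34.2  1.1]
v1 [np.float64(0.7), np.float64(0.2), np.float64(-2.8), np.float64(-0.0086), np.float64(-0.0121), np.float64(0.0329)]
0.01 [-0.88  0.42  1.29  2.42  1.3   0.19 -1.62] [ 0.49  0.19 -0.04  2.37  1.68  0.17 -1.69] [11.5  8.8]
0.02 [-0.9   0.42  1.32  2.41  1.3   0.18 -1.61] [ 0.48  0.19 -0.03  2.36  1.67  0.17 -1.69] [11.5  8.7]
0.05 [-1.05  0.39  1.45  2.38  1.03  0.18 -1.28] [-0.25 -0.03  0.68  2.4   0.5   0.18 -0.5 ] [80.3  3.2]
v2 [np.float64(0.7), np.float64(0.2), np.float64(-2.8), np.float64(-0.0244), np.float64(-0.0168), np.float64(0.0207)]
0.01 [-0.92  0.6   1.31  2.42  1.27  0.18 -1.76] [ 0.33  0.2   0.11  2.38  1.78  0.18 -1.84] [10.3 10. ]
0.02 [-0.92  0.59  1.3   2.43  1.54  0.19 -2.03] [ 0.33  0.2   0.11  2.38  1.86  0.17 -1.91] [8.2 9.7]
0.05 [-1.07  0.62  1.42  2.4   1.18  0.17 -1.68] [ 0.08  0.14  0.31  2.4   1.6   0.17 -1.69] [33.2  9.3]
v3 [np.float64(0.7), np.float64(0.2), np.float64(-2.8), np.float64(0.0007), np.float64(0.0024), np.float64(0.0414)]
0.01 [-0.83  0.34  1.27  2.38  0.94  0.17 -1.05] [ 0.66  0.2  -0.21  2.34  1.46  0.17 -1.41] [10.   7.9]
0.02 [-0.85  0.34  1.29  2.38  0.9   0.17 -1.  ] [ 0.64  0.19 -0.19  2.34  1.43  0.17 -1.38] [11.3  7.9]
0.05 [-0.95  0.4   1.45  2.35  0.22  0.17 -0.32] [-0.12  0.04  0.65  2.35 -0.2   0.17  0.24] [65.9  1.8]
```

>>> move_arm --increments "1 0.7 0.2 -2.8 -0.009 -0.012 0.033; 1 0.7 0.2 -2.8 -0.009 -0.012 0.033; 1 0.7 0.2 -2.8 -0.009 -0.012 0.033; 1 0.7 0.2 -2.8 -0.009 -0.012 0.033; 1 0.7 0.2 -2.8 -0.009 -0.012 0.033; 1 0.7 0.2 -2.8 -0.009 -0.012 0.033; 1 0.7 0.2 -2.8 -0.009 -0.012 0.033; 1 0.7 0.2 -2.8 -0.009 -0.012 0.033"

```text
t: 26.0
eef_pos: [0.4541, -0.3558, 0.1855]
tool_rot: [0.39, 0.821, 0.417, -0.016]
contact_force: [-0.3, 0.3, 0.1]
gripper_width: 1.004
```

```bash
python3 lg.py; python3 next.py .09 8 2
```

```text
26.0 [[-0.887, 0.433, 1.308, 2.413, 1.31, 0.17, -1.617], [0.39, 0.821, 0.417, -0.016], [0.454, -0.356, 0.186]]
fk err [ 0.  0. -0.]
8 rows of [ 1.6  0.8 -7.6] [ 0.0454 -0.0136  0.0348]
[-0.82  0.35  1.25  2.42  1.45  0.17 -1.71] [ 0.456 -0.355  0.178] [55.1 23.6]
[-0.73  0.28  1.16  2.42  1.57  0.17 -1.77] [ 0.457 -0.354  0.17 ] [47.4 20.2]
[-0.56  0.22  1.    2.42  1.65  0.17 -1.8 ] [ 0.459 -0.353  0.163] [39.6 16.8]
[-0.36  0.18  0.79  2.41  1.68  0.17 -1.79] [ 0.46  -0.353  0.156] [32.4 14.4]
[-0.15  0.17  0.58  2.4   1.69  0.17 -1.78] [ 0.46  -0.353  0.149] [26.2 12.7]
[ 0.06  0.17  0.37  2.39  1.69  0.17 -1.76] [ 0.46  -0.353  0.144] [20.9 11.4]
[ 0.27  0.18  0.17  2.38  1.69  0.17 -1.73] [ 0.46  -0.354  0.138] [16. 10.]
[ 0.48  0.19 -0.04  2.36  1.68  0.17 -1.69] [ 0.459 -0.354  0.132] [11.6  8.7]
8 rows of [ 1.   0.5 -0.9] [ 0.0139 -0.0074  0.0105]
[ 0.63  0.2  -0.18  2.35  1.67  0.17 -1.66] [ 0.46  -0.353  0.131] [10.2  7.6]
[ 0.76  0.21 -0.31  2.35  1.67  0.17 -1.63] [ 0.461 -0.353  0.13 ] [8.7 6.5]
[ 0.89  0.22 -0.43  2.34  1.65  0.17 -1.6 ] [ 0.462 -0.352  0.129] [7.2 5.4]
[ 1.    0.24 -0.54  2.33  1.64  0.17 -1.56] [ 0.463 -0.352  0.128] [5.8 4.3]
[ 1.1   0.26 -0.63  2.32  1.62  0.17 -1.52] [ 0.464 -0.351  0.127] [4.3 3.3]
[ 1.19  0.28 -0.71  2.31  1.6   0.17 -1.48] [ 0.465 -0.351  0.126] [2.9 2.2]
[ 1.27  0.3  -0.79  2.31  1.58  0.17 -1.43] [ 0.466 -0.35   0.125] [1.4 1.1]
[ 1.33  0.32 -0.85  2.3   1.55  0.17 -1.38] [ 0.467 -0.35   0.124] [0.1 0. ]
```

The real motion matches the model closely. Continuing.

>>> move_arm --increments "1 1.6 0.8 -7.6 0.045 -0.0136 0.035; 1 1.6 0.8 -7.6 0.045 -0.0136 0.035; 1 1.6 0.8 -7.6 0.045 -0.0136 0.035; 1 1.6 0.8 -7.6 0.045 -0.0136 0.035; 1 1.6 0.8 -7.6 0.045 -0.0136 0.035; 1 1.6 0.8 -7.6 0.045 -0.0136 0.035; 1 1.6 0.8 -7.6 0.045 -0.0136 0.035; 1 1.6 0.8 -7.6 0.045 -0.0136 0.035"

```text
t: 27.0
eef_pos: [0.4593, -0.3541, 0.1325]
tool_rot: [0.293, 0.82, 0.482, 0.095]
contact_force: [-0.8, -0.2, -0.3]
gripper_width: 1.003
```

```bash
python3 lg.py; python3 next.py .09 8 1; python3 next.py .06 8 1
```

```text
27.0 [[0.482, 0.188, -0.038, 2.365, 1.687, 0.171, -1.697], [0.293, 0.82, 0.482, 0.095], [0.459, -0.354, 0.133]]
fk err [ 0.1 -0.   0. ]
8 rows of [ 1.   0.6 -1. ] [ 0.0141 -0.0072  0.0103]
[ 0.63  0.2  -0.18  2.36  1.68  0.17 -1.67] [ 0.46  -0.353  0.132] [10.7  7.6]
[ 0.76  0.21 -0.31  2.35  1.67  0.17 -1.64] [ 0.461 -0.353  0.13 ] [9.1 6.5]
[ 0.89  0.22 -0.43  2.34  1.66  0.17 -1.6 ] [ 0.462 -0.352  0.129] [7.6 5.4]
[ 1.    0.24 -0.54  2.33  1.65  0.17 -1.57] [ 0.463 -0.352  0.128] [6.  4.4]
[ 1.1   0.26 -0.63  2.32  1.63  0.17 -1.52] [ 0.464 -0.351  0.127] [4.4 3.3]
[ 1.19  0.28 -0.71  2.31  1.61  0.17 -1.48] [ 0.465 -0.35   0.126] [2.9 2.2]
[ 1.26  0.3  -0.78  2.31  1.58  0.17 -1.43] [ 0.466 -0.35   0.125] [1.3 1.1]
[ 1.33  0.32 -0.84  2.3   1.56  0.17 -1.38] [ 0.467 -0.349  0.124] [0.5 0. ]
fk err [ 0.1 -0.   0. ]
8 rows of [ 2.9 -0.4 -4.1] [ 0.0141 -0.0072  0.0103]
[ 0.62  0.21 -0.17  2.35  1.73  0.17 -1.72] [ 0.462 -0.354  0.128] [35.3  7.6]
[ 0.73  0.22 -0.28  2.34  1.76  0.17 -1.73] [ 0.465 -0.355  0.124] [30.3  6.5]
[ 0.83  0.25 -0.37  2.33  1.8   0.17 -1.74] [ 0.468 -0.355  0.12 ] [25.2  5.4]
[ 0.92  0.27 -0.46  2.32  1.83  0.17 -1.75] [ 0.471 -0.356  0.116] [20.2  4.4]
[ 1.    0.29 -0.53  2.32  1.85  0.17 -1.75] [ 0.474 -0.356  0.112] [15.2  3.3]
[ 1.06  0.32 -0.59  2.31  1.87  0.17 -1.75] [ 0.477 -0.356  0.108] [10.1  2.2]
[ 1.12  0.34 -0.64  2.3   1.89  0.17 -1.74] [ 0.48  -0.357  0.104] [5.1 1.1]
[ 1.18  0.37 -0.69  2.29  1.9   0.17 -1.73] [ 0.483 -0.357  0.1  ] [0.2 0. ]
```

>>> move_arm --increments "1 2.9 -0.4 -4.1 0.014 -0.0072 0.0103; 1 2.9 -0.4 -4.1 0.014 -0.0072 0.0103; 1 2.9 -0.4 -4.1 0.014 -0.0072 0.0103; 1 2.9 -0.4 -4.1 0.014 -0.0072 0.0103; 1 2.9 -0.4 -4.1 0.014 -0.0072 0.0103; 1 2.9 -0.4 -4.1 0.014 -0.0072 0.0103; 1 2.9 -0.4 -4.1 0.014 -0.0072 0.0103; 1 2.9 -0.4 -4.1 0.014 -0.0072 0.0103"

```text
t: 28.0
eef_pos: [0.4825, -0.3576, 0.0998]
tool_rot: [0.257, 0.812, 0.5, 0.157]
contact_force: [-0.6, -0.2, -0.5]
gripper_width: 0.999
```

```bash
python3 lg.py; python3 m3.py w15; python3 next.py 0 6 1
```

```text
28.0 [[1.176, 0.369, -0.693, 2.289, 1.9, 0.172, -1.728], [0.257, 0.812, 0.5, 0.157], [0.483, -0.358, 0.1]]
q [ 1.176  0.369 -0.693  2.289  1.9    0.172 -1.728]
28.0 [ 0.4825 -0.3576  0.0998] [0.2567 0.8119 0.5003 0.157 ]
yaw,tilt [-0.46557789  0.61082484 -0.28959107] 34823 [0.4769 0.4826 0.5407 0.5999 0.6049] [-0.1947 -0.1844 -0.0833 -0.0156 -0.0104]
handle 2562 [ 0.54213508 -0.09858388 -0.25818402] [ 0.53513614 -0.14737702 -0.26158001] [ 0.54852855 -0.05779357 -0.25663929]
face centre [ 0.49828476 -0.36511593  0.07298867] grip [ 0.48547234 -0.35867878  0.09346805]
grip by handle [ 0.48616013 -0.3590591   0.09401789]
tool z [ 0.51174089 -0.25966338 -0.81896043] want [ 0.5124967  -0.25748612 -0.81917521] tool y [ 0.73181989 -0.3676132   0.57384684] want [ 0.73198407 -0.36775991  0.57354335]
needed rotvec [ 0.00186804 -0.00052379  0.00126379]
fk err [-0. -0.  0.]
6 rows of [ 5.1 -2.5 -8.2] [ 0.0003 -0.0001  0.0001]
[ 1.19  0.4  -0.72  2.28  1.93  0.2  -1.75] [ 0.488 -0.36   0.092] [50.1  0.1]
[ 1.2   0.44 -0.74  2.27  1.96  0.23 -1.77] [ 0.493 -0.363  0.083] [40.2  0.1]
[ 1.21  0.47 -0.75  2.26  1.99  0.25 -1.78] [ 0.498 -0.365  0.075] [30.2  0.1]
[ 1.21  0.5  -0.76  2.25  2.01  0.28 -1.79] [ 0.503 -0.368  0.067] [20.2  0. ]
[ 1.21  0.53 -0.77  2.24  2.03  0.3  -1.8 ] [ 0.508 -0.37   0.059] [10.2  0. ]
[ 1.21  0.56 -0.77  2.24  2.05  0.32 -1.81] [ 0.513 -0.373  0.051] [0.4 0. ]
```

View pics/w15.png

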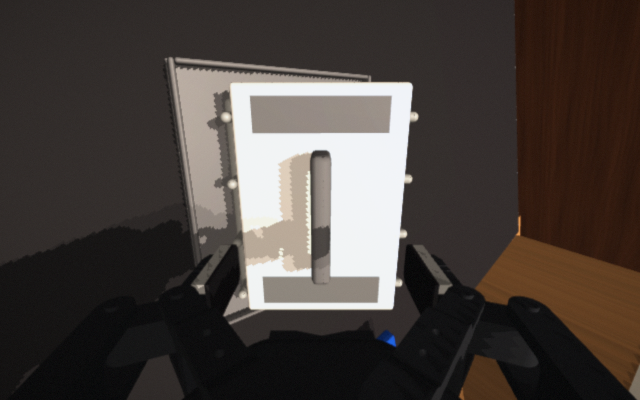

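The pose is within 0.2°, and the bar sits centred at (320,215) between the fingers. Advance and close.

>>> move_arm --increments "1 5.1 -2.5 -8.2 0 0 0; 1 5.1 -2.5 -8.2 0 0 0; 1 5.1 -2.5 -8.2 0 0 0; 1 5.1 -2.5 -8.2 0 0 0; 1 5.1 -2.5 -8.2 0 0 0; 1 5.1 -2.5 -8.2 0 0 0; 1 0 0 0 0 0 0; 0 0 0 0 0 0 0" --newtons 70

```text
t: 29.05
eef_pos: [0.5125, -0.3734, 0.0503]
tool_rot: [0.257, 0.812, 0.501, 0.156]
contact_force: [1.1, 0.4, 0.4]
gripper_width: 0.819
```

>>> move_arm --increments "0 0 0 0 0 0 0; 0 0 0 0 0 0 0; 0 0 0 0 0 0 0; 0 0 0 0 0 0 0; 0 0 0 0 0 0 0; 0 0 0 0 0 0 0; 0 -2.6 1.3 4.1 0 0 0; 0 -2.6 1.3 4.1 0 0 0" --newtons 70

```text
t: 30.05
eef_pos: [0.5072, -0.3708, 0.0587]
tool_rot: [0.257, 0.812, 0.501, 0.156]
contact_force: [1.5, -0.7, -2.6]
gripper_width: 0.147
```

```bash
python3 lg.py; python3 m3.py w16
```

```text
30.05 [[1.21, 0.528, -0.769, 2.246, 2.031, 0.3, -1.799], [0.257, 0.812, 0.501, 0.156], [0.507, -0.371, 0.059]]
q [ 1.21   0.528 -0.769  2.246  2.031  0.3   -1.799]
30.05 [ 0.5072 -0.3708  0.0587] [0.2568 0.8118 0.5006 0.1561]
yaw,tilt [-0.46148175  0.61293621 -0.28061929] 43196 [0.4782 0.4829 0.5413 0.599  0.6037] [-0.1296 -0.1182 -0.0551 -0.0159 -0.0127]
handle 5143 [ 0.54080677 -0.09476554 -0.24906699] [ 0.5251853  -0.14043094 -0.2526459 ] [ 0.55675559 -0.05990964 -0.24399955]
face centre [ 0.50905466 -0.33258618  0.08164848] grip [ 0.4961773  -0.32618232  0.10209754]
grip by handle [ 0.48327065 -0.35220127  0.10211798]
tool z [ 0.51050127 -0.26061628 -0.81943127] want [ 0.5150946  -0.25615428 -0.81796243] tool y [ 0.73273481 -0.36685266  0.57316561] want [ 0.7323984  -0.3642185   0.57527164]
needed rotvec [ 0.00214482 -0.00394507  0.00527698]
```

View pics/w16.png

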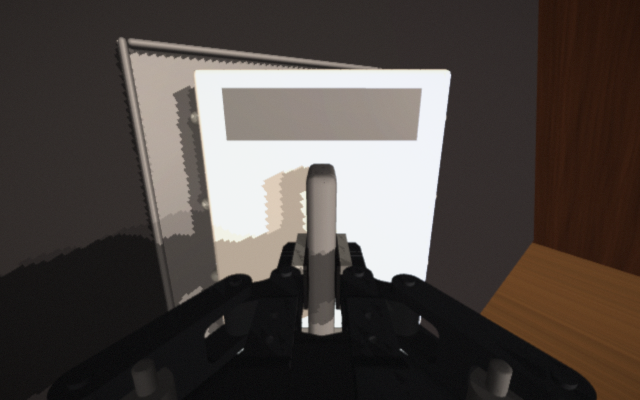

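The lid is gripped (opening 0.147) and has come 9 mm off the wires with the tool. Next I simulate the route to the carrier.

```bash
cat > carry.py <<'E'
from plan import *
CY=-.0995
cx=np.array([np.cos(CY),np.sin(CY),0]);cy=np.array([-np.sin(CY),np.cos(CY),0])
TC=Ro.from_matrix(np.stack([cy,cx,[0,0,-1]],1)); TV=T_of(0,0,0)
MC=np.array([.599,.0957])
def sim(q,wps,verbose=True,lam=.02):
    q=np.array(q);T=rot(q);x=pos(q,PP)
    for Tn,xn,n in wps:
        R=interp(T,x,Tn,np.array(xn),n)
        if verbose: print(n,"rows",np.round(R[0][:3],1),np.round(R[0][3:],4))
        for r in R:
            q,T,x,_=run(q,T,x,[r],lam,3)
        if verbose: print("   ",q.round(2),x.round(3),np.round(perr(q,Tn,np.array(xn)),1))
    return q,T,x
if __name__=="__main__":
    q=S[-1][0]; a=G-.003*F_[2]
    for back in (.04,):
        sim(q,[(TG,G-(.053-back)*F_[2],4),(T_of(0,0,-.3),[.49,-.36,.18],4),(TV,[.5,-.35,.25],4),(TC,[.56,-.15,.25],6),(TC,[MC[0],MC[1],.22],8)])
        print()
        sim(q,[(TG,G-(.053-back)*F_[2],4),(T_of(0,0,-.3),[.52,-.37,.18],4),(TV,[.56,-.37,.25],8),(TC,[.60,-.15,.25],8),(TC,[MC[0],MC[1],.22],8)])
E
python3 carry.py
```

```text
4 rows [-3.6  2.   6.2] [ 0.0008 -0.0006  0.0002]
    [ 1.2   0.44 -0.74  2.27  1.96  0.23 -1.76] [ 0.493 -0.363  0.083] [0. 0.]
4 rows [-0.7  0.6 24.2] [0.0349 0.0695 0.    ]
    [ 1.32  0.39 -0.91  2.11  0.87  0.44 -0.69] [ 0.487 -0.382  0.135] [50.2  9.6]
4 rows [ 3.2  8.  28.7] [0.0634 0.0964 0.0043]
    [ 1.25  0.53 -1.06  1.6   0.47  1.29 -0.35] [ 0.5  -0.35  0.25] [0. 0.]
6 rows [10.  33.3 -0. ] [0.     0.     0.0611]
    [ 1.    0.52 -1.17  1.67  0.49  1.29 -0.37] [ 0.56 -0.15  0.25] [0. 0.]
8 rows [ 4.9 30.7 -3.7] [-0.  0. -0.]
    [ 0.52  0.58 -1.12  1.65  0.54  1.26 -0.81] [0.599 0.096 0.22 ] [0. 0.]

4 rows [-3.6  2.   6.2] [ 0.0008 -0.0006  0.0002]
    [ 1.2   0.44 -0.74  2.27  1.96  0.23 -1.76] [ 0.493 -0.363  0.083] [0. 0.]
4 rows [ 6.8 -1.9 24.2] [0.0349 0.0695 0.    ]
    [ 1.28  0.41 -0.88  2.07  0.87  0.46 -0.69] [ 0.503 -0.388  0.135] [51.1  9.6]
8 rows [ 7.1  2.2 14.4] [0.0318 0.0481 0.0021]
    [ 1.12  0.61 -0.99  1.45  0.52  1.35 -0.36] [ 0.56 -0.37  0.25] [0. 0.]
8 rows [ 5.  27.5 -0. ] [-0.      0.      0.0458]
    [ 0.91  0.57 -1.12  1.58  0.52  1.32 -0.38] [ 0.6  -0.15  0.25] [0. 0.]
8 rows [-0.1 30.7 -3.7] [-0.  0. -0.]
    [ 0.51  0.57 -1.11  1.65  0.53  1.26 -0.8 ] [0.599 0.096 0.22 ] [0. 0.]
```

>>> move_arm --increments "0 -3.6 2 6.2 0 0 0; 0 -3.6 2 6.2 0 0 0; 0 -3.6 2 6.2 0 0 0; 0 -3.6 2 6.2 0 0 0; 0 0 0 14 0.0175 0.035 0; 0 0 0 14 0.0175 0.035 0; 0 0 0 14 0.0175 0.035 0; 0 0 0 14 0.0175 0.035 0" --newtons 70

```text
t: 31.1
eef_pos: [0.4867, -0.3666, 0.118]
tool_rot: [0.212, 0.826, 0.509, 0.118]
contact_force: [0.6, -1.7, -2.2]
gripper_width: 0.149
```

```bash
python3 lg.py
python3 - <<'E'
from carry import *
sim(S[-1][0],[(TV,[.52,-.36,.25],8),(TC,[.57,-.15,.25],6),(TC,[MC[0],MC[1],.23],8)])
E
```

```text
31.1 [[1.243, 0.373, -0.8, 2.164, 0.898, 0.32, -0.73], [0.212, 0.826, 0.509, 0.118], [0.487, -0.367, 0.118]]
8 rows [ 4.2  0.8 16.5] [0.03   0.0535 0.0001]
    [ 1.19  0.55 -1.    1.55  0.47  1.31 -0.33] [ 0.52 -0.36  0.25] [0. 0.]
6 rows [ 8.3 35.  -0. ] [-0.     -0.      0.0611]
    [ 0.96  0.52 -1.13  1.65  0.48  1.29 -0.36] [ 0.57 -0.15  0.25] [0. 0.]
8 rows [ 3.6 30.7 -2.5] [-0.  0. -0.]
    [ 0.51  0.56 -1.1   1.64  0.52  1.27 -0.79] [0.599 0.096 0.23 ] [0. 0.]
```

>>> move_arm --increments "0 4.2 0.8 16.5 0.03 0.0535 0; 0 4.2 0.8 16.5 0.03 0.0535 0; 0 4.2 0.8 16.5 0.03 0.0535 0; 0 4.2 0.8 16.5 0.03 0.0535 0; 0 4.2 0.8 16.5 0.03 0.0535 0; 0 4.2 0.8 16.5 0.03 0.0535 0; 0 4.2 0.8 16.5 0.03 0.0535 0; 0 4.2 0.8 16.5 0.03 0.0535 0" --newtons 70

```text
t: 32.1
eef_pos: [0.521, -0.3609, 0.2507]
tool_rot: [0.0, 0.852, 0.524, 0.0]
contact_force: [0.9, 0.2, -1.6]
gripper_width: 0.148
```

```bash
python3 lg.py
python3 - <<'E'
from carry import *
sim(S[-1][0],[(TC,[MC[0],MC[1],.23],16)])
E
cat > lidheld.py <<'E'
import sys
from h import *
z=snap(sys.argv[1])
E
```

```text
32.1 [[1.194, 0.548, -1.005, 1.547, 0.473, 1.308, -0.337], [0.0, 0.852, 0.524, 0.0], [0.521, -0.361, 0.251]]
16 rows [ 4.9 28.5 -1.3] [0.     0.0001 0.023 ]
    [ 0.51  0.56 -1.11  1.63  0.52  1.28 -0.79] [0.599 0.096 0.23 ] [0. 0.]
```

>>> move_arm --increments "0 6.5 30 -1.7 0 0 0.031; 0 6.5 38 -1.7 0 0 0.031; 0 6.5 38 -1.7 0 0 0.031; 0 6.5 38 -1.7 0 0 0.031; 0 6.5 38 -1.7 0 0 0.031; 0 6.5 38 -1.7 0 0 0.031; 0 6.5 38 -1.7 0 0 0.031; 0 6.5 38 -1.7 0 0 0.031" --newtons 70

```text
t: 33.1
eef_pos: [0.5717, -0.0614, 0.236]
tool_rot: [0.001, 0.779, 0.627, 0.0]
contact_force: [0.5, 0.6, -2.7]
gripper_width: 0.145
```

>>> move_arm --increments "0 6.5 38 -1.7 0 0 0.031; 0 6.5 38 -1.7 0 0 0.031; 0 6.5 38 -1.7 0 0 0.031; 0 6.5 28 -1.7 0 0 0.027; 0 0 18.7 0 0 0 0; 0 0 0 0 0 0 0; 0 0 0 0 0 0 0; 0 0 0 0 0 0 0" --newtons 70

```text
t: 34.1
eef_pos: [0.5993, 0.0939, 0.2294]
tool_rot: [0.001, 0.742, 0.67, 0.001]
contact_force: [0.1, -0.2, -2.1]
gripper_width: 0.149
```

```bash
python3 lg.py
python3 - <<'E'
from carry import *
z=snap("w17"); W=cloud(z); 
z2=fetch("scene","c17"); z3=fetch("side","s17")
b=cv2.imread("pics/s17.png"); cv2.imwrite("pics/s17z.png",cv2.resize(b[140:320,190:400],None,fx=2.8,fy=2.8))
print((TC*rot(S[-1][0]).inv()).as_rotvec())
print("mouth centre",MC)
# held lid face ~ TCP z+.028
t=np.array(S[-1][1]); print(t)
for nm,zz in (("w",z),("sc",z2),("side",z3)):
    V=cloud(zz).reshape(-1,3); V=V[np.isfinite(V[:,2])]; P=V[(abs(V[:,2]-(t[2]+.028))<.006)&(np.hypot(V[:,0]-t[0],V[:,1]-t[1])<.13)]
    c=(P[:,:2]-t[:2])@np.stack([cx[:2],cy[:2]],1); print(nm,len(P),np.percentile(c,[.5,2,98,99.5],axis=0).round(4).tolist(),np.median(P[:,2]))
E
```

```text
34.1 [[0.516, 0.561, -1.108, 1.638, 0.524, 1.271, -0.793], [0.001, 0.742, 0.67, 0.001], [0.599, 0.094, 0.229]]
34.1 [0.5993 0.0939 0.2294] [1.300e-03 7.425e-01 6.699e-01 5.000e-04]
[0.00122384 0.00254042 0.0032026 ]
mouth centre [0.599  0.0957]
[0.59926998 0.09392386 0.22941655]
w 43228 [[-0.063, -0.0537], [-0.061, -0.0198], [0.062, 0.0925], [0.064, 0.0939]] 0.2572810153982405
sc 1452 [[-0.0633, -0.0932], [-0.06, -0.0908], [0.0665, 0.092], [0.068, 0.0941]] 0.25717768627826776
side 1209 [[-0.0671, -0.0926], [-0.065, -0.0886], [0.0604, 0.0933], [0.0633, 0.0958]] 0.2559534819414143
```

View pics/w17.png

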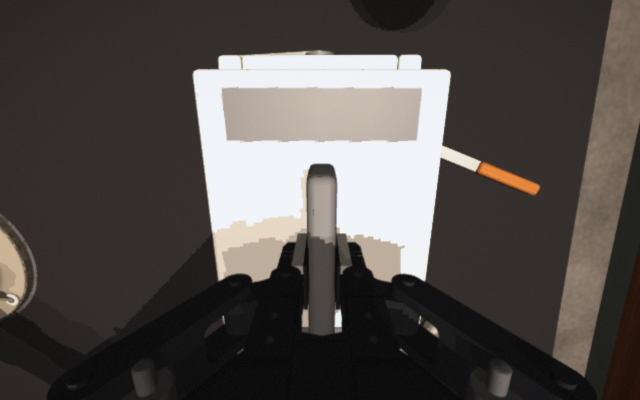

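View pics/s17z.png

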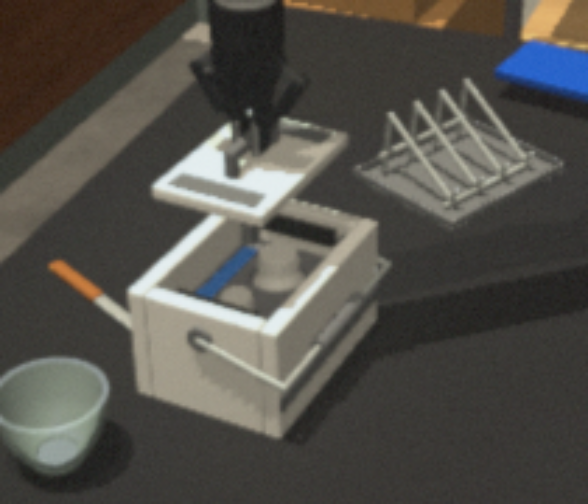

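The held lid is level and centred on the tool to within about 1 mm, and the rack is empty. I lower it to just above the rim.

>>> move_arm --increments "0 0 0.5 -15 0 0 0.003; 0 0 0 -20 0 0 0; 0 0 0 -20 0 0 0; 0 0 0 -18 0 0 0; 0 0 0 -8 0 0 0; 0 0 0 -4 0 0 0; 0 0 0 0 0 0 0; 0 0 0 0 0 0 0" --newtons 70

```text
t: 35.25
eef_pos: [0.5996, 0.0964, 0.1453]
tool_rot: [0.001, 0.741, 0.672, 0.001]
contact_force: [-0.1, -0.4, -1.7]
gripper_width: 0.149
```

```bash
python3 lg.py
python3 - <<'E'
from carry import *
z=snap("w18"); z3=fetch("side","s18"); z2=fetch("scene","c18")
for n,c in (("s18",(220,170,130,130)),("c18",(330,150,120,120))):
    b=cv2.imread(f"pics/{n}.png");x,y,w,h=c; cv2.imwrite(f"pics/{n}z.png",cv2.resize(b[y:y+h,x:x+w],None,fx=4,fy=4,interpolation=cv2.INTER_CUBIC))
print((TC*rot(S[-1][0]).inv()).as_rotvec())
E
```

```text
35.25 [[0.474, 0.64, -1.05, 1.726, 0.61, 1.137, -0.857], [0.001, 0.741, 0.672, 0.001], [0.6, 0.096, 0.145]]
35.25 [0.5996 0.0964 0.1453] [0.0013 0.7407 0.6719 0.0014]
[ 7.92741224e-05  3.87062083e-03 -2.21288361e-03]
```

View pics/w18.png

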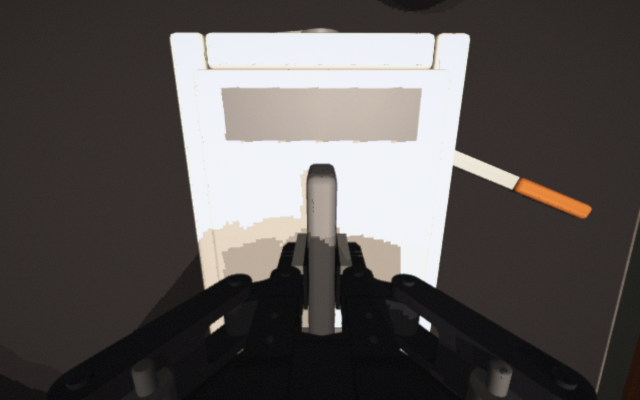

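View pics/s18z.png

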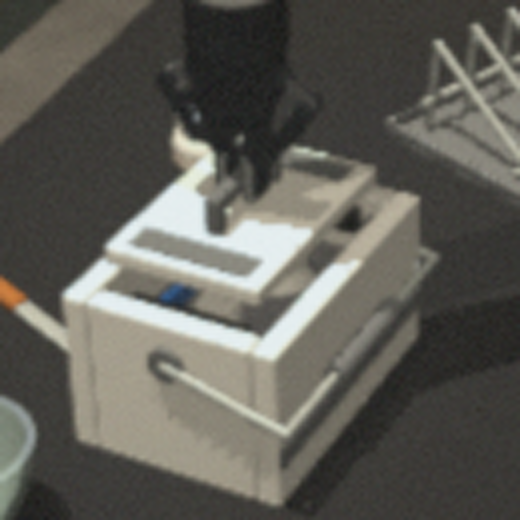

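View pics/c18z.png

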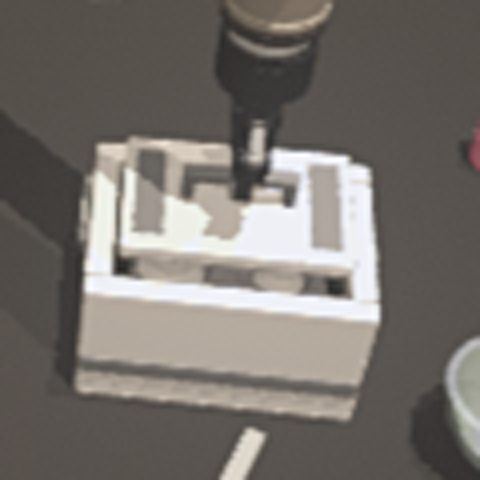

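Run:
```python
from carry import *
z=load("w18"); W=cloud(z); 
V=W.reshape(-1,3); V=V[np.isfinite(V[:,2])]
R=V[(abs(V[:,2]-.138)<.004)]; s,c=fitcarrier(R[:,:2],[.599,.0957,-.0995]); print("carrier",s,c,len(R))
def loc(P,s): 
    a=np.array([[np.cos(s[2]),np.sin(s[2])],[-np.sin(s[2]),np.cos(s[2])]]); return (P[:,:2]-s[:2])@a.T
Lp=V[(abs(V[:,2]-.1733)<.005)&(np.hypot(V[:,0]-.6,V[:,1]-.096)<.13)]; print(np.median(Lp[:,2]))
s0=[.599,.0957,-.0995]
l=loc(Lp,s0)
for a,b in ((-.02,0),(0,.02),(.02,.04),(.05,.07),(.07,.09)):
    k=l[(l[:,1]>a)&(l[:,1]<b)]; e=np.percentile(k[:,0],[.3,99.7]); print(a,e.round(4),e.mean().round(4))
for a,b in ((-.06,-.03),(-.02,.02),(.03,.06)):
    k=l[(l[:,0]>a)&(l[:,0]<b)]; print("far y",a,np.percentile(k[:,1],99.7).round(4), Lp[(l[:,0]>a)&(l[:,0]<b)&(l[:,1]>.05)][:,2].mean())
```

```text
carrier [ 0.599   0.0957 -0.0995] 0.0 17248
0.17318539792785845
-0.02 [-0.0631  0.0647] 0.0008
0 [-0.0629  0.0645] 0.0008
0.02 [-0.0629  0.0644] 0.0008
0.05 [-0.0629  0.0644] 0.0008
0.07 [-0.0629  0.0645] 0.0008
far y -0.06 0.0947 0.17324459663832903
far y -0.02 0.0948 0.17355037180344482
far y 0.03 0.0948 0.17357122021658467
```

The lid is centred in the mouth to within 1 mm, level, and square to it. I lay it in.

>>> move_arm --increments "0 -0.8 0 -6 0 0 0; 0 0 0 -6 0 0 0; 0 0 0 -6 0 0 0; 0 0 0 -4 0 0 0; 0 0 0 -2 0 0 0; 0 0 0 -1.5 0 0 0; 0 0 0 -1 0 0 0; 0 0 0 0 0 0 0" --newtons 70

```text
t: 36.4
eef_pos: [0.5986, 0.0963, 0.1189]
tool_rot: [0.001, 0.741, 0.672, 0.001]
contact_force: [-2.0, -2.0, 5.0]
gripper_width: 0.145
```

The lid now rests on the strips (5 N). Keeping the grip so it stays level, I press down slowly.

>>> move_arm --increments "0 0 0 -1 0 0 0; 0 0 0 -1 0 0 0; 0 0 0 -1 0 0 0; 0 0 0 -1 0 0 0; 0 0 0 -1 0 0 0; 0 0 0 0 0 0 0; 0 0 0 0 0 0 0; 0 0 0 0 0 0 0" --newtons 70

```text
t: 37.4
eef_pos: [0.5986, 0.0964, 0.1149]
tool_rot: [0.002, 0.741, 0.672, 0.001]
contact_force: [-4.7, -2.3, 12.5]
gripper_width: 0.149
```

>>> move_arm --increments "0 0 0 -1 0 0 0; 0 0 0 -1 0 0 0; 0 0 0 -1 0 0 0; 0 0 0 -1 0 0 0; 0 0 0 -1 0 0 0; 0 0 0 0 0 0 0; 0 0 0 0 0 0 0; 0 0 0 0 0 0 0" --newtons 70

```text
t: 38.4
eef_pos: [0.5986, 0.0963, 0.1108]
tool_rot: [0.002, 0.741, 0.672, 0.001]
contact_force: [-9.0, -4.2, 19.8]
gripper_width: 0.151
```

```bash
cat > lidlev.py <<'E'
import sys
from h import *
z=snap(sys.argv[1]); V=cloud(z).reshape(-1,3); V=V[np.isfinite(V[:,2])]
s=[.599,.0957,-.0995]
a=np.array([[np.cos(s[2]),np.sin(s[2])],[-np.sin(s[2]),np.cos(s[2])]]); l=(V[:,:2]-s[:2])@a.T
def zz(m): k=m&(abs(V[:,2]-.141)<.015); return (np.median(V[k,2]).round(4),k.sum()) if k.sum()>20 else None
rim=(abs(l[:,0])>.072)&(abs(l[:,0])<.088)&(abs(l[:,1])<.115)
print("rim",zz(rim), "rim far +y",zz((abs(l[:,0])<.06)&(l[:,1]>.102)&(l[:,1]<.117)),"rim -y",zz((abs(l[:,0])<.06)&(l[:,1]<-.102)&(l[:,1]>-.117)))
for y0 in (-.075,-.05,0,.05,.075,.09):
    print(y0,[zz((abs(l[:,0]-x0)<.012)&(abs(l[:,1]-y0)<.008)) for x0 in(-.045,0,.045)])
E
python3 lidlev.py w19
```

```text
38.4 [0.5986 0.0963 0.1108] [0.0021 0.7407 0.6718 0.0009]
rim (np.float64(0.1385), np.int64(15999)) rim far +y (np.float64(0.1385), np.int64(8811)) rim -y None
-0.075 [None, None, None]
-0.05 [None, (np.float64(0.1385), np.int64(169)), None]
0 [(np.float64(0.1386), np.int64(1004)), None, (np.float64(0.1385), np.int64(997))]
0.05 [(np.float64(0.1385), np.int64(1320)), (np.float64(0.1386), np.int64(1216)), (np.float64(0.1385), np.int64(1319))]
0.075 [(np.float64(0.1391), np.int64(1527)), (np.float64(0.1393), np.int64(1541)), (np.float64(0.1391), np.int64(1524))]
0.09 [(np.float64(0.1386), np.int64(1290)), (np.float64(0.1386), np.int64(1299)), (np.float64(0.1385), np.int64(1292))]
```

Flush with the rim on every part of the lid I can see (0.1385). Now I release, rise and look at both ends.

>>> move_arm --increments "0.5 0 0 0.5 0 0 0; 0.5 0 0 0 0 0 0; 0.5 0 0 0 0 0 0; 0.5 0 0 8 0 0 0; 0.5 0 0 25 0 0 0; 0.5 0 0 35 0 0 0; 0.2 0 0 35 0 0 0; 0 0 0 0 0 0 0" --newtons 40

```text
t: 39.45
eef_pos: [0.6, 0.0974, 0.215]
tool_rot: [0.002, 0.741, 0.672, 0.003]
contact_force: [-0.7, 0.5, -0.8]
gripper_width: 0.083
```

```bash
python3 lidlev.py w20; python3 lg.py
```

```text
39.45 [0.6    0.0974 0.215 ] [0.0023 0.7406 0.6719 0.0033]
rim (np.float64(0.1384), np.int64(7269)) rim far +y (np.float64(0.1385), np.int64(2806)) rim -y (np.float64(0.1385), np.int64(172))
-0.075 [(np.float64(0.1391), np.int64(264)), (np.float64(0.1392), np.int64(166)), (np.float64(0.1389), np.int64(202))]
-0.05 [(np.float64(0.1385), np.int64(355)), None, (np.float64(0.1386), np.int64(337))]
0 [(np.float64(0.1385), np.int64(413)), (np.float64(0.1384), np.int64(153)), (np.float64(0.1385), np.int64(401))]
0.05 [(np.float64(0.1385), np.int64(497)), (np.float64(0.1386), np.int64(422)), (np.float64(0.1385), np.int64(486))]
0.075 [(np.float64(0.1391), np.int64(524)), (np.float64(0.1392), np.int64(531)), (np.float64(0.1391), np.int64(517))]
0.09 [(np.float64(0.1385), np.int64(446)), (np.float64(0.1386), np.int64(447)), (np.float64(0.1386), np.int64(445))]
39.5 [[0.507, 0.575, -1.1, 1.659, 0.54, 1.241, -0.804], [0.002, 0.741, 0.672, 0.002], [0.599, 0.097, 0.213]]
```

View pics/w20.png

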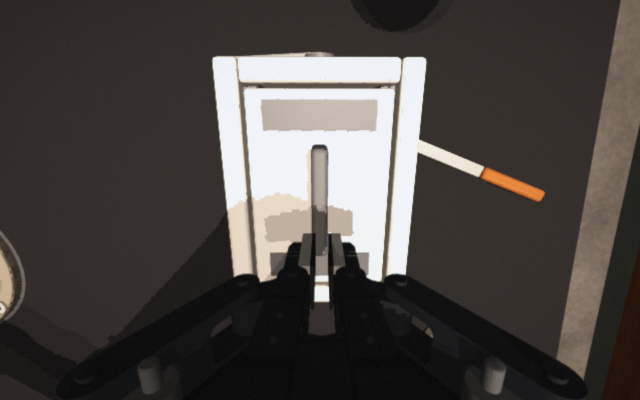

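Both ends read flush: face 0.1385 against rim 0.1385, pads at 0.139. I'll confirm with a light press on each pad with shut fingers.

>>> move_arm --increments "0 3.5 37 -25 0 0 0; 0 3.5 36 -30 0 0 0; 0 0 0 -30 0 0 0; 0 0 0 -18 0 0 0; 0 0 0 -4 0 0 0; 0 0 0 -3 0 0 0; 0 0 0 -2 0 0 0; 0 0 0 0 0 0 0" --newtons 40

```text
t: 40.5
eef_pos: [0.6057, 0.1685, 0.1025]
tool_rot: [0.002, 0.741, 0.671, 0.001]
contact_force: [-6.8, -4.8, 14.2]
gripper_width: -0.002
```

>>> move_arm --increments "0 0 0 -1 0 0 0; 0 0 0 0 0 0 0; 0 0 0 10 0 0 0; 0 0 0 40 0 0 0; 0 0 0 45 0 0 0; 0 -7 -50 0 0 0 0; 0 -7.5 -60 0 0 0 0; 0 -0.5 -40 0 0 0 0" --newtons 40

```text
t: 41.5
eef_pos: [0.5905, 0.0158, 0.1944]
tool_rot: [0.002, 0.742, 0.671, 0.001]
contact_force: [0.5, 0.5, -0.1]
gripper_width: -0.002
```

>>> move_arm --increments "0 0 0 -35 0 0 0; 0 0 0 -35 0 0 0; 0 0 0 -15 0 0 0; 0 0 0 -5 0 0 0; 0 0 0 -3 0 0 0; 0 0 0 -2 0 0 0; 0 0 0 -1 0 0 0; 0 0 0 0 0 0 0" --newtons 40

```text
t: 42.5
eef_pos: [0.5912, 0.0195, 0.1024]
tool_rot: [0.003, 0.741, 0.672, 0.001]
contact_force: [-12.2, -4.9, 29.2]
gripper_width: 0.001
```

Both pads stop at the same height: TCP 0.1025 under 14 N and 0.1024 under 29 N. Now I withdraw and take a last look.

>>> move_arm --increments "0 0 0 5 0 0 0; 0 0 0 20 0 0 0; 0 0 0 40 0 0 0; 0 0 0 50 0 0 0; 0 -10 -20 30 0 0 0; 0 -10 -40 0 0 0 0; 0 -10 -40 0 0 0 0; 0 0 0 0 0 0 0"

```text
t: 43.5
eef_pos: [0.5602, -0.085, 0.2433]
tool_rot: [0.002, 0.743, 0.67, 0.0]
contact_force: [0.6, 0.1, -0.5]
gripper_width: -0.001
```

```bash
python3 lidlev.py w21
python3 - <<'E'
from h import *
for n,t,c in (("scene","c21",(210,130,290,170)),("side","s21",(180,160,220,210))):
    z=fetch(n,t); b=cv2.imread(f"pics/{t}.png");x,y,w,h=c; cv2.imwrite(f"pics/{t}z.png",cv2.resize(b[y:y+h,x:x+w],None,fx=2.6,fy=2.6,interpolation=cv2.INTER_CUBIC))
    V=cloud(z).reshape(-1,3); V=V[np.isfinite(V[:,2])]; s=[.599,.0957,-.0995]
    a=np.array([[np.cos(s[2]),np.sin(s[2])],[-np.sin(s[2]),np.cos(s[2])]]); l=(V[:,:2]-s[:2])@a.T
    print(n,[np.median(V[(abs(l[:,0])<.05)&(abs(l[:,1]-y0)<.008)&(abs(V[:,2]-.14)<.02),2]).round(4) for y0 in (-.11,-.085,-.06,.06,.085,.11)])
E
```

```text
43.5 [ 0.5602 -0.085   0.2433] [1.700e-03 7.428e-01 6.696e-01 4.000e-04]
rim (np.float64(0.1384), np.int64(4018)) rim far +y None rim -y (np.float64(0.1385), np.int64(2019))
-0.075 [(np.float64(0.139), np.int64(472)), (np.float64(0.1392), np.int64(488)), (np.float64(0.139), np.int64(486))]
-0.05 [(np.float64(0.1385), np.int64(535)), (np.float64(0.1387), np.int64(503)), (np.float64(0.1384), np.int64(515))]
0 [None, None, None]
0.05 [None, None, None]
0.075 [None, None, None]
0.09 [None, None, None]
scene [np.float64(0.1383), np.float64(0.1391), np.float64(0.1391), np.float64(0.1389), np.float64(0.139), np.float64(0.1382)]
side [np.float64(0.1366), np.float64(0.1381), np.float64(0.1376), np.float64(0.1374), np.float64(0.1372), np.float64(0.1364)]
```

View pics/s21z.png

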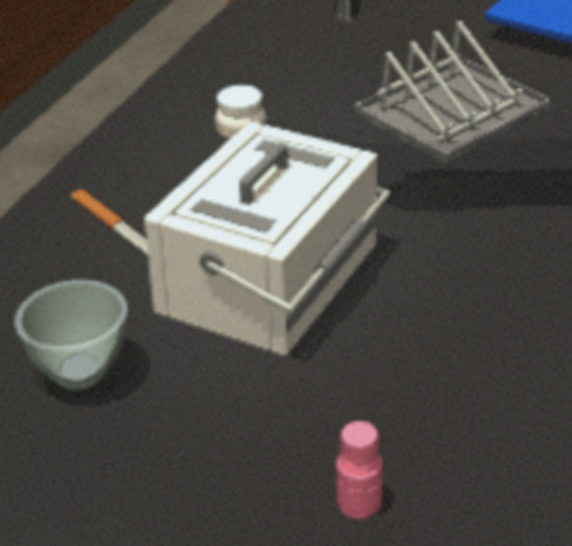

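View pics/c21z.png

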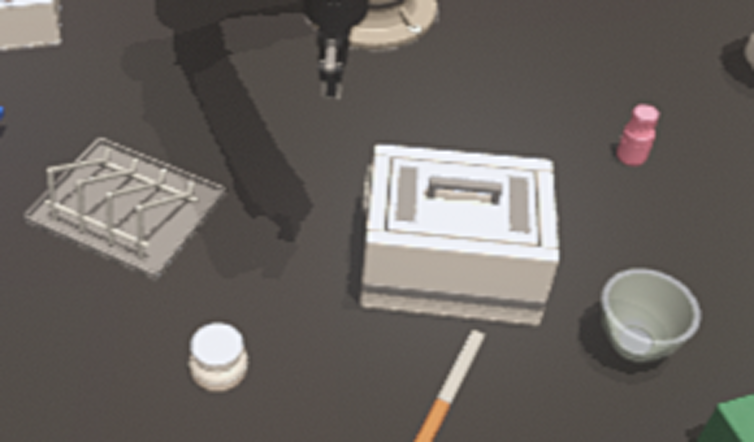

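The pictures show the lid level and flush, with the mortar, jar and pink bottle untouched and the arm clear. Handing in.

```bash
python3 -c "
from station import bot
print(bot.hand_in())"
```

```text
the job is handed in; nothing more can be done
None
```

The carrier is packed and handed in at about 44 s of the 72 s allowed. Both bottles are home in their pockets, small one first. The lid was then laid on the strips and pressed down level by its handle, with a light press on each end pad to confirm.

**Last checks**
- **Bottles:** before the lid went on, the cap tops read 115 mm (small) and 113 mm (large) above the counter, which is right for fully home.
- **Lid:** the wrist camera showed the face and the rim both at 138.5 mm, at both ends. Both pads stopped the fingers at the same height (0.1025 m and 0.1024 m).
- **Camera disagreement:** the scene and side cameras read the lid about 1 mm above the rim, the side camera up to 1.5 mm at one end. That is within the stated 2 mm calibration.
- **Surroundings:** the mortar, jar and pink bottle look untouched in the last pictures, and the arm is clear of everything.

**What went wrong on the way**
- **First grasps:** my first two tries at the small bottle closed just above its cap without moving it. The real fingertips sit about 36 mm short of the reported TCP, and I corrected for that afterwards.
- **Reaching the lid:** the first approach ran into joint limits. I backed off and came round in another arm posture.

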